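# Put the handpiece carriers away in the drying cabinet

## Robot

A 6-joint arm with a two-finger parallel gripper is mounted at the origin on the work surface. World frame = base frame: x ahead of the robot, y to its left, z up, the work surface at z = 0. Lengths are in mm, angles in rad, forces in N, time in s.
With the tool pointing down it reaches from about 350 to 975 mm from the base axis. Payload 17.4 kg.
Tool frame: the origin (TCP) lies midway between the tips of the shut fingers; the grasp point (between the pads) lies 19 mm behind it; z points along the fingers, y is the line along which they close (so a half turn about z gives the same grasp; the last joint's range is limited). The gripper opens to 85 mm and grips with 20 to 120 N. Pads are 22 mm wide; open, the fingers measure 114 mm over their backs; the gripper's body (76 mm by 85 mm) begins 54 mm behind the grasp point. The pads swing forward as they close: fully open they stand 13 mm farther back than shut.
Start: joints at [-1.341, 0.116, 1.442, -0, 1.584, -0.038], TCP at [178.602, -650.948, 231.303] pointing down, gripper open.
Joint ranges: [-2.83, 2.83], [-0.83, 2.19], [0.07, 2.5], [-1.14, 4.28], [0.01, 3], [-2.97, 2.97]. Speed limits (rad/s): [1.89, 1.89, 2.22, 3.14, 3.14, 3.14].

## Interface

Orientations are given as a unit quaternion [x, y, z, w].
In Python, from rig import env gives the robot as it stands.
- The arm moves only by the tool send_rows, never from a script. Its argument "steps" is a list of rows, each an object of numbers: "tx", "ty", "tz": the shift along the tool's x, y, z in mm; "turn": the turn about the tool's z in degrees. In form: [{"tx": .., "ty": .., "tz": .., "turn": ..}, ...]. A call has 1 to 12 rows; each row is the pose to reach, as a shift and turn from the pose commanded when the call began, along the tool's axes at that moment; what a row does not reach only later rows make up. A row lasts 1/10 s, in which the tool goes at most 50 mm and 8.59 degrees, less where a joint would pass 70% of its speed; a pose out of reach is approached as far as the arm can. A call with a gripper value outside its range is refused whole. "grip" is the finger opening in mm, from 0 to 85.4, set as the call begins (left out, the last holds). The fingers move at their own pace and stop on an object; "grip_force" is the grip in N (left out, the last holds). Time passes only in rows, so rows that repeat a pose let the fingers close. It gives the time, the measured TCP pose, the force, the opening and the grip force at its end, in the units of the state.
- env.read_state(): the state, without advancing time (a new reading comes with each control period).
- env.get_image(name): name is "scene" or "top" or "wrist"; returns (picture, depth): 480x640x3 uint8, red, green, blue; 480x640 float32, mm along the optical axis (not along the pixel's ray), 0 where there is no reading.
- env.calibration(name): a dict with "fx", "fy", "cx", "cy" (pixels), "view" (4x4, takes a point from world to camera coordinates). Camera axes: x right, y down, z forward; pixel columns grow to the right and rows downward; lengths in mm; the calibration is good to about 2 mm. The wrist camera is an equidistant fisheye: a pixel r from the principal point sees the ray r / f radians off the axis. A picture is of the moment at which its call begins: read the wrist's pose just before it. calibration takes no time and is no camera call; for the wrist camera it gives the pose at the moment of the call.
- env.hand_in(): hands the job in; it is judged then, once.
Trained networks look in the newest picture that a camera, given by its name, has taken for a name from the list of things; names that differ only in an ending like _2 or _b are one class to them, and where a whole thing is asked for, a point or a joint stands for the part that bears it (a point fixed in the world has none). Each returns a list of dicts, best first, with "score" (0 to 1); they miss things now and then, are a little off and sometimes report something else, mostly with a low value. They report only what shows in the picture. A call takes as long as a camera call.
- env.find_in(label, camera): "rect" ([centre column, centre row, width, height] in pixels, round what is visible of it).
- env.outline_of(label, camera): "region" (480x640 bool, what is visible of it) and "rect" ([centre column, centre row, width, height] in pixels, round what is visible of it).
The state is a dict: "t": time; "joints": joint angles; "qd": joint speeds; "joint_efforts": joint torques, N m; "ee_pos": TCP position; "ee_rot": TCP orientation; "wrist_force": force on the tool from outside, world axes, zero at the start; "moment": the same for the moment, N m; "finger_gap": opening from 0.0 (shut) to 1.0 (fully open); "gripper_force": force on a finger pad.
Only numpy, scipy, OpenCV 4.12 (cv2) and the standard library are available. Lean on these libraries where they do the work, as an engineer would, in place of code of your own. Each camera call takes 0.05 s, during which the arm holds its last target. There are 200 camera calls.

## Task

Hang every handpiece carrier standing on the counter on a hook of its own inside the drying cabinet, lowering it through the top opening without the carrier or the gripper touching the blue rim. When all are hanging and let go, squeeze the orange logger clip open and release it onto the top edge of the monitor's upright plate, gripping the plate and standing upright, so that the drying is logged. Leave the other things alone.

Things in the scene. Friction and masses are not known exactly. Their poses are not given: they have to be found in the camera images.
- carrier1_mid (a point): Handpiece carrier 1 of up to three alike (any may be absent): upright, 130 mm tall, 0.2 to 0.32 kg, heavy base 50 (x) by 56 (y) by 12 mm, two 8 mm posts at y = +-20 mm, a steel bridge over them and a blue grip tab on top, 14 (x) by 24 (y) mm, 92 to 130 mm above the underside. This point: on its middle line, 65 mm above the underside; z up. Same when turned half round.
- carrier2_mid (a point): Carrier 2, like carrier 1; this point too is 65 mm above its underside. A dark handpiece 18 mm thick stands between the posts up to 54 mm. The bridge, 12 (x) by 48 (y) mm, is from 84 to 92 mm up. Under it is the window that goes over a hook: 30 mm high (54 to 84 mm up), 32 mm wide in y between the posts, open along x both ways.
- carrier3_mid (a point): Carrier 3, like carriers 1 and 2; this point too is 65 mm above its underside, so the bridge's underside, by which it hangs, is 19 mm above this point, and the tab's top 65 mm above.
- hook1 (a point): Right-hand hook of three, 70 mm apart along y, inside the cabinet. Axes: x along the hook into the far wall, y left, z up. A level bar 8 mm thick comes out of the far wall towards -x; its tip is turned up to 8 mm above the bar's top. This point: on the bar's top where the bridge should rest, 27 mm short of the tip's middle (tip at x = -27 mm) and 48 mm from the far wall.
- hook2 (a point): Middle hook, like hook 1. All hook points are 115 mm above the table and 97 mm above the cabinet's floor; a hung carrier is 13 mm clear of the floor, its tab's top 6 mm above the rim.
- hook3 (a point): Left-hand hook, like hook 1.
- rim: Blue rim round the top opening of the drying cabinet (an open-topped fixed box with a clear front), 12 mm thick, its top 155 mm above the table. Origin: at table height under the middle of the opening, axes as the hooks'; hook 2's point is at x = +35 mm. The opening is 166 mm in x by 236 mm in y; outside it measures 190 by 280 mm. Nothing may touch the rim.
- clip_mid (a point): Orange sprung clip, 90 mm tall, 0.12 kg, standing on its jaws, a small white logger box on its +y side. Two halves on a pivot pin along x at this point, 45 mm above its underside; z up. Each half ends on top in a grip bar along x, 10 mm thick, 36 mm long, 40 mm above this point, at y = +-20 mm (50 mm over both). Squeezed together along y, they open the jaws.
- clip_jaw (a joint): How far the clip is squeezed, rad: 0 at rest (jaws 4 mm apart), about 0.05 on the plate, at most 0.45 (jaws 21 mm apart, 32 mm over the grip bars; takes some 10 N, so grip with 30 N or more). Springs shut. Jaws: rubber, 44 mm wide (x), lowest 16 mm of the clip; above them is free space to 39 mm. The halves swing evenly, so the clip's frame (its +y half) leans up to 0.23 rad when squeezed.
- plate_top (a point): Middle of the top edge of the aluminium plate that stands upright on the white monitor box (40 by 110 by 35 mm, fixed) in front of the cabinet. Plate: 6 mm thick in x, 60 mm long in y, top edge 100 mm above the table, 65 mm above the box; z up. The clip goes over this edge from above, near its middle, jaws on either side of the plate, with 10 to 30 mm of plate between them.
- jar: Bystander, leave alone: glass jar with a green lid, 52 mm across, 75 mm tall; stands among the carriers. Origin in its underside.
- oil: Bystander, leave alone: yellow spray can, 48 mm across, 150 mm tall. Origin in its underside.
- rinse: Bystander, leave alone: white bottle, 60 mm across, 140 mm tall. Origin in its underside.
- cup: Bystander, leave alone: clear cup, 68 mm across, 75 mm tall. Origin in its underside.
- key: Bystander, leave alone: wrench lying on the table, 120 mm long. Origin in its underside.
- dish: Bystander, leave alone: shallow steel dish, 120 by 170 by 25 mm. Origin in its underside.

How it is judged:
By the outcome, as a careful person would: the job done as asked, in the order asked, and still so for the second after the job is handed in, with the robot touching nothing.
Of carrier1, carrier2, carrier3 only 2 to 3 are there at a start; the rules pass over those that are not, and their reading is None.
At some moment in a run one of carrier1, carrier2, carrier3, clip may be knocked a few centimetres aside while the robot is not near it.
It also fails if it takes over 210 s, if anything falls off the work surface, if the arm or the gripper's body presses on something with over 40 N, if the wrist force passes 120 N, or if a joint passes its speed limit or range.

## Working session

There is one attempt and no reset: what is moved stays moved. The work goes in short steps, Python scripts to look and compute and a tool call to move; the robot and the scene stay as the last step left them, time stands still between calls to the robot, and variables do not carry over. Pictures are saved under pics/ and viewed, at most 14 in all, crops included, and the job is handed in when it is done.

Besides the shell and the picture viewer there is one more tool, called by a JSON object that holds its "fn" and its "kwargs", one argument or row to a line. send_rows: Moves the arm, as the interface text tells. Its arguments: {"type":"object","properties":{"steps":{"type":"array"},"grip":{"type":"number"},"grip_force":{"type":"number"}},"required":["steps"]}

```bash
ls; mkdir -p pics
cat > h.py <<'E'
from rig import env
import numpy as np, cv2
from scipy.spatial.transform import Rotation as R
def snap(name,fn=None):
    c=env.calibration(name); im,d=env.get_image(name)
    if fn: cv2.imwrite('pics/'+fn,im[:,:,::-1])
    return c,im,d
def cloud(c,d,m=None):
    v,u=np.nonzero((d>0) if m is None else (m&(d>0))); z=d[v,u]
    P=np.c_[(u-c['cx'])/c['fx']*z,(v-c['cy'])/c['fy']*z,z,np.ones(len(z))]
    return (P@np.linalg.inv(np.array(c['view'])).T)[:,:3],u,v
E
python3 - <<'E'
from h import *
print(env.read_state())
for n in('top','scene'):
    c,im,d=snap(n,n+'0.png'); print(n,c['fx'],np.linalg.inv(np.array(c['view'])).round(2).tolist())
    for l in ['carrier1_mid','clip_mid','rim','jar','plate_top','hook1','oil','rinse','cup','dish','key']:
        try:
            for o in env.outline_of(l,n)[:4]:
                P,_,_=cloud(c,d,o['region'])
                if len(P) and o['score']>.3: print(l,round(o['score'],2),np.round(o['rect']),'med',np.median(P,0).round(),'lo',np.percentile(P,2,0).round(),'hi',np.percentile(P,98,0).round())
        except Exception as e: print(l,e)
E
```

```text
pics
{'t': 0.0, 'joints': array([-1.34078693e+00,  1.16503263e-01,  1.44229336e+00, -3.19908445e-05,
        1.58399135e+00, -3.78038976e-02]), 'qd': array([ 5.01441223e-04,  5.84034085e-05,  3.51730042e-04, -4.07363883e-04,
        1.59308162e-03, -5.94772406e-04]), 'joint_efforts': array([-2.42863953e-04, -7.31988645e+01, -6.32479548e+01, -5.98825318e-05,
        6.37798788e-03, -2.32083728e-06]), 'ee_pos': array([ 178.55568364, -650.75098643,  230.5330779 ]), 'ee_rot': array([ 9.91047743e-01,  1.33506603e-01, -7.32685450e-05, -5.93365366e-04]), 'wrist_force': array([ 0.19329936, -0.32347752, -0.84498702]), 'moment': array([-0.02752654,  0.0610586 , -0.00030384]), 'gripper_force': 0.0, 'finger_gap': 0.9991174657267218}
top 446.379756446492 [[-0.02, -0.99, 0.17, 403.1], [-1.0, 0.02, 0.01, -51.33], [-0.01, -0.17, -0.99, 1040.54], [0.0, 0.0, 0.0, 1.0]]
carrier1_mid 0.62 [401. 299.  32.  28.] med [ 445. -213.   12.] lo [ 421. -248.   -2.] hi [ 476. -188.  130.]
clip_mid 0.72 [472. 252.  34.  30.] med [ 550. -374.   49.] lo [ 524. -416.   -1.] hi [ 574. -347.   90.]
rim 0.73 [294. 306. 
[... 1468 characters left out ...]
676. 330. 156.]
jar 0.94 [261. 252.  22.  34.] med [ 610. -183.   48.] lo [ 582. -214.    6.] hi [ 627. -171.   76.]
hook1 0.97 [392. 333. 186. 175.] med [592. 204.  95.] lo [492.  58.   6.] hi [677. 330. 155.]
oil 0.66 [217. 253.  26.  68.] med [ 720. -194.   86.] lo [ 599. -400.   -1.] hi [ 735. -184.  150.]
rinse 0.91 [239. 304.  33.  64.] med [768. -35.  76.] lo [738. -64.   7.] hi [788. -22. 139.]
cup 0.82 [489. 319.  33.  49.] med [386. 291.  52.] lo [357. 248.  -0.] hi [419. 310.  75.]
dish 0.88 [195. 249.  87.  56.] med [ 706. -380.    4.] lo [ 627. -442.   -2.] hi [ 755. -266.   25.]
key 0.67 [309. 202.  48.  15.] med [ 350. -358.    4.] lo [ 309. -400.   -3.] hi [ 377. -294.    9.]
```

Run:
```python
import cv2
a=cv2.imread('pics/top0.png')[130:370,120:540]; cv2.imwrite('pics/top0c.png',cv2.resize(a,None,fx=1.9,fy=1.9,interpolation=cv2.INTER_CUBIC))
```

```text
(no output)
```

View pics/top0c.png

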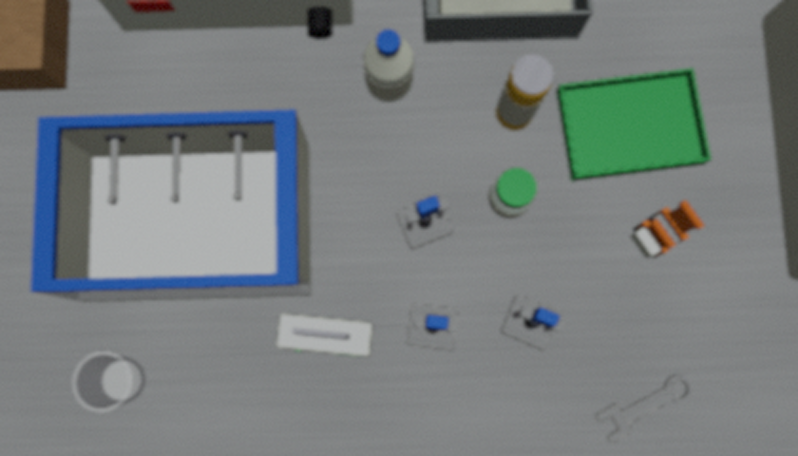

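View pics/scene0.png

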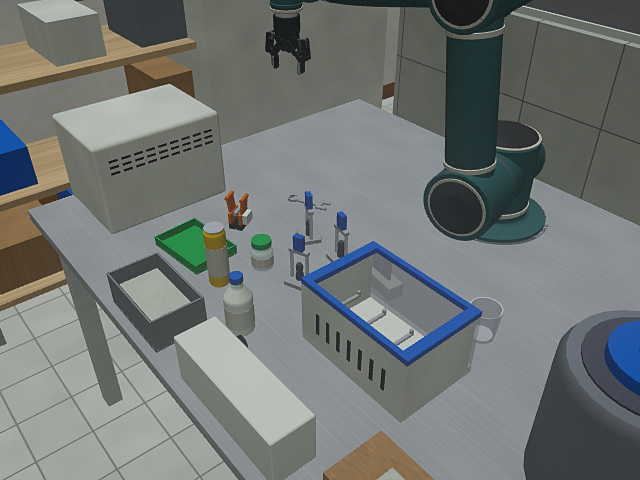

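The top view shows three carriers, with blue tabs at crop (428,205), (437,322) and (545,317). The clip is at (668,230), the monitor plate at (320,335), and the cabinet on the left with its hooks coming from the far wall. The scene view agrees.

```bash
cat >> h.py <<'E'
def rect(P):
    (cx,cy),(w,h),a=cv2.minAreaRect(P[:,:2].astype(np.float32)); return np.round([cx,cy,w,h,a],1)
E
python3 - <<'E'
from h import *
for n in('top','scene'):
    c,im,d=snap(n)
    hsv=cv2.cvtColor(im,cv2.COLOR_RGB2HSV)
    blue=(hsv[:,:,0]>105)&(hsv[:,:,0]<130)&(hsv[:,:,1]>130)&(hsv[:,:,2]>60)
    k,lab,st,_=cv2.connectedComponentsWithStats(blue.astype(np.uint8))
    for i in range(1,k):
        if st[i,4]<15: continue
        P,_,_=cloud(c,d,lab==i); 
        if not len(P): continue
        z=np.percentile(P[:,2],95)
        if z>165 or z<90 or P[:,0].min()<300: continue
        T=P[abs(P[:,2]-z)<6]; print(n,st[i],'z',z.round(1),'rect',rect(T),'mean',T.mean(0).round(1), 'med', np.median(P,0).round())
    org=(hsv[:,:,0]>5)&(hsv[:,:,0]<18)&(hsv[:,:,1]>150)
    P,_,_=cloud(c,d,org); P=P[(abs(P[:,0]-550)<60)&(abs(P[:,1]+375)<60)&(P[:,2]>70)]; print('clip',rect(P),P.mean(0).round(1))
    P,_,_=cloud(c,d); S=P[(abs(P[:,0]-436)<40)&(abs(P[:,1]-28)<70)]
    A=S[abs(S[:,2]-100)<5]; B=S[abs(S[:,2]-35)<5]; print('plate',len(A),rect(A),A.mean(0).round(1),'box',rect(B))
    H=P[(abs(P[:,0]-600)<80)&(abs(P[:,1]-190)<110)&(P[:,2]>105)&(P[:,2]<126)]
    # three hooks: cluster by y
    for lo in np.arange(90,300,10):
        Q=H[(H[:,1]>=lo)&(H[:,1]<lo+10)]
        if len(Q)>8: print('hook',lo,len(Q),Q[:,0].min().round(),Q[:,0].max().round(),Q.mean(0).round(1))
E
```

```text
top [319 146  11  13 117] z 141.0 rect [758.1 -54.3  21.3  25.4  88.1] mean [757.2 -54.3 138.9] med [756. -54. 139.]
top [ 137  188  140   96 3309] z 156.5 rect [5.811e+02 1.881e+02 1.895e+02 2.808e+02 3.000e-01] mean [580.4 190.8 154. ] med [583. 198. 154.]
top [340 234  11  10  80] z 131.4 rect [572.8 -92.9  13.6  20.2  18.9] mean [572.3 -93.1 128.6] med [571. -93. 128.]
top [401 293  13   9  79] z 131.2 rect [ 447.8 -216.    21.2   11.7   62. ] mean [ 447.8 -216.   128.7] med [ 447. -215.  128.]
top [345 296  11   8  70] z 131.4 rect [445.1 -99.3  20.4  12.2  86.3] mean [445.  -98.4 129.2] med [445. -97. 129.]
clip [ 550.4 -376.3   32.3   45.8   29.2] [ 551.5 -377.5   84.6]
plate 83 [437.9  29.2  59.6   6.   82.8] [437.7  28.2  99.1] box [437.9  28.7 109.7  39.9  82.7]
hook 90 13 664.0 665.0 [664.8  94.4 117.7]
hook 100 16 660.0 666.0 [663.8 105.5 116.2]
hook 110 148 586.0 666.0 [627.6 116.1 114.5]
hook 120 24 591.0 665.0 [647.7 122.9 116. ]
hook 130 15 664.0 666.0 [664.8 134.8 114.9]
hook 140 12 664.0 666.0 [665.  145.3 114.5]
hook 150 14 664.0 666.0 [664.9 155.1 115.7]
hook 160 
[... 1661 characters left out ...]
5.4 114.9]
hook 160 30 673.0 677.0 [675.3 164.8 114.6]
hook 170 31 673.0 678.0 [675.6 174.8 116. ]
hook 180 69 588.0 677.0 [642.4 186.9 114.8]
hook 190 102 586.0 678.0 [628.8 193.3 113.3]
hook 200 31 673.0 677.0 [675.4 204.7 115.1]
hook 210 29 674.0 678.0 [675.4 214.4 115.3]
hook 220 36 674.0 678.0 [675.6 225.1 115.9]
hook 230 35 673.0 678.0 [675.  234.8 116.5]
hook 240 37 673.0 678.0 [675.4 244.6 115.9]
hook 250 71 588.0 677.0 [643.9 256.6 114.6]
hook 260 117 586.0 679.0 [629.4 263.4 114. ]
hook 270 36 673.0 677.0 [675.  274.8 115.7]
hook 280 41 672.0 678.0 [675.3 284.6 115.8]
hook 290 38 672.0 677.0 [675.  294.5 115.8]<stdin>:17: RuntimeWarning: Mean of empty slice.
  ret = um.true_divide(
```

```bash
cat >> h.py <<'E'
def pose():
    s=env.read_state(); r=R.from_quat(s['ee_rot']).as_matrix(); return s,s['ee_pos'],r
def plan(x,y,z,phi):
    s,p,r=pose(); d=r.T@(np.array([x,y,z])-p)
    cur=np.degrees(np.arctan2(r[1,0],r[0,0])); turn=-((phi-cur+180)%360-180)
    print('t',round(s['t'],1),'at',p.round(1),'phi',cur.round(2),'j6',s['joints'][5].round(2),'-> tx ty tz',d.round(1),'turn',round(turn,1))
E
python3 - <<'E'
from h import *
plan(500,-130,330,105)
c=env.calibration('wrist'); print(c['fx'],c['cx'],c['cy'],np.linalg.inv(np.array(c['view'])).round(2))
E
```

```text
t 1.3 at [ 178.6 -650.9  231.3] phi 15.35 j6 -0.04 -> tx ty tz [ 447.8 -417.3  -98.7] turn -89.7
371.64829954431775 322.7630153754408 232.36383870401755 [[ 2.6000e-01 -9.3000e-01 -2.7000e-01  2.4737e+02]
 [-9.6000e-01 -2.5000e-01 -7.0000e-02 -6.3242e+02]
 [-0.0000e+00  2.8000e-01 -9.6000e-01  3.7496e+02]
 [ 0.0000e+00  0.0000e+00  0.0000e+00  1.0000e+00]]
```

{"fn": "send_rows", "kwargs": {
  "steps": [
    {"tz": -50},
    {"tx": 50,"ty": -40,"tz": -80,"turn": -8},
    {"tx": 448,"ty": -417,"tz": -80,"turn": -75},
    {"tx": 448,"ty": -417,"tz": -80,"turn": -75},
    {"tx": 448,"ty": -417,"tz": -80,"turn": -75},
    {"tx": 448,"ty": -417,"tz": -80,"turn": -75},
    {"tx": 448,"ty": -417,"tz": -80,"turn": -75},
    {"tx": 448,"ty": -417,"tz": -80,"turn": -75},
    {"tx": 448,"ty": -417,"tz": -80,"turn": -75},
    {"tx": 448,"ty": -417,"tz": -80,"turn": -75},
    {"tx": 448,"ty": -417,"tz": -80,"turn": -75},
    {"tx": 448,"ty": -417,"tz": -80,"turn": -75}
  ],
  "grip": 45,
  "grip_force": 40
}}

```text
validation failed for argument at $.st...
```

{"fn": "send_rows", "kwargs": {
  "steps": [
    {"turn": 0},
    {"turn": 0}
  ]
}}

```text
validation failed for argument at $.st...
```

{"fn": "send_rows", "kwargs": {
  "steps": [
    {"tx": 0,"ty": 0,"tz": -50,"turn": 0},
    {"tx": 50,"ty": -40,"tz": -80,"turn": -8},
    {"tx": 448,"ty": -417,"tz": -80,"turn": -75},
    {"tx": 448,"ty": -417,"tz": -80,"turn": -75},
    {"tx": 448,"ty": -417,"tz": -80,"turn": -75},
    {"tx": 448,"ty": -417,"tz": -80,"turn": -75},
    {"tx": 448,"ty": -417,"tz": -80,"turn": -75},
    {"tx": 448,"ty": -417,"tz": -80,"turn": -75},
    {"tx": 448,"ty": -417,"tz": -80,"turn": -75},
    {"tx": 448,"ty": -417,"tz": -80,"turn": -75},
    {"tx": 448,"ty": -417,"tz": -80,"turn": -75},
    {"tx": 448,"ty": -417,"tz": -80,"turn": -75}
  ],
  "grip": 45,
  "grip_force": 40
}}

```text
t: 2.5
ee_pos: [466.0, -185.5, 310.7]
ee_rot: [0.705, 0.709, 0.0, 0.0]
wrist_force: [0.9, -0.1, 0.4]
finger_gap: 0.528
gripper_force: 0.0
```

{"fn": "send_rows", "kwargs": {
  "steps": [
    {"tx": 0,"ty": 0,"tz": 0,"turn": 0},
    {"tx": 0,"ty": 0,"tz": 0,"turn": 0}
  ]
}}

```text
t: 2.7
ee_pos: [465.8, -186.5, 310.3]
ee_rot: [0.704, 0.71, -0.0, 0.0]
wrist_force: [0.0, -0.5, 0.4]
finger_gap: 0.526
gripper_force: 0.0
```

```bash
cat >> h.py <<'E'
def wcloud(c,d,m):
    v,u=np.nonzero(m&(d>0)); z=d[v,u]; a=(u-c['cx'])/c['fx']; b=(v-c['cy'])/c['fy']; th=np.hypot(a,b)+1e-9; t=np.tan(th)/th
    P=np.c_[a*t*z,b*t*z,z,np.ones(len(z))]; return (P@np.linalg.inv(np.array(c['view'])).T)[:,:3],u,v
def tabs(fn=None):
    c,im,d=snap('wrist',fn); hsv=cv2.cvtColor(im,cv2.COLOR_RGB2HSV)
    blue=(hsv[:,:,0]>105)&(hsv[:,:,0]<130)&(hsv[:,:,1]>120)&(hsv[:,:,2]>50)
    k,lab,st,_=cv2.connectedComponentsWithStats(blue.astype(np.uint8))
    for i in range(1,k):
        if st[i,4]<60: continue
        P,_,_=wcloud(c,d,lab==i)
        if len(P)<30: continue
        z=np.percentile(P[:,2],90); T=P[abs(P[:,2]-z)<4]; B,_,_=wcloud(c,d,d>0)
        B=B[(np.hypot(*(B[:,:2]-T[:,:2].mean(0)).T)<55)&(abs(B[:,2]-(z-118))<4)]
        print(st[i],'z',z.round(1),'tab',rect(T),'mean',T.mean(0).round(1),'base',len(B),rect(B) if len(B)>20 else '')
E
python3 - <<'E'
from h import *
tabs('w1.png')
E
```

```text
[593  80  24  25 482] z 142.3 tab [758.6 -53.7  26.7  25.4  10.2] mean [757.9 -54.  141.2] base 128 [742.4 -59.4  25.4  59.8  16.9]
[292  95  19  27 416] z 131.9 tab [446.9 -98.7  22.8  13.4  83.4] mean [447.  -98.9 130.9] base 1227 [446.8 -98.2  56.7  50.8  81.5]
[434  94  21  27 377] z 132.0 tab [574.  -93.3  13.6  22.8  19.6] mean [573.7 -93.3 130.9] base 1080 [573.6 -93.4  49.4  56.4  19.5]
[293 221  22  32 407] z 131.7 tab [ 449.  -215.9   23.8   13.4   65.8] mean [ 449.3 -215.4  130.7] base 1249 [ 449.6 -216.5   56.5   51.    65.4]
```

View pics/w1.png

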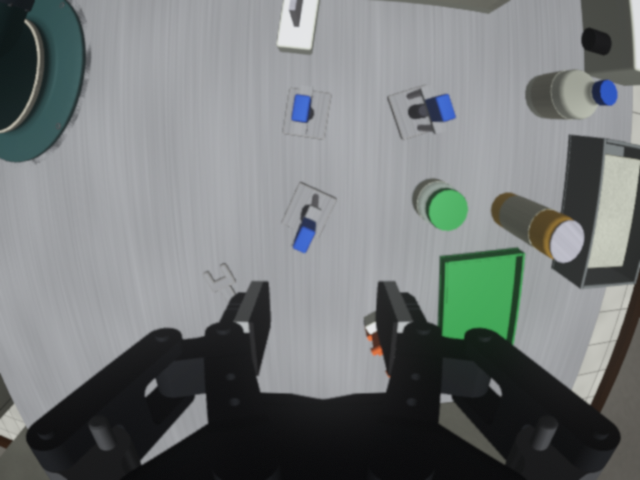

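The wrist view confirms the three tabs at (302,108), (440,107) and (304,236). The bases fit well, so I have good poses and headings.

Run:
```python
from h import *
plan(573.8,-93.4,97,109.5)
```

```text
t 2.8 at [ 465.4 -187.4  310.3] phi 90.39 j6 -0.44 -> tx ty tz [ 93.4 109.1 213.3] turn -19.1
```

{"fn": "send_rows", "kwargs": {
  "steps": [
    {"tx": 93,"ty": 109,"tz": 120,"turn": -19},
    {"tx": 93,"ty": 109,"tz": 120,"turn": -19},
    {"tx": 93,"ty": 109,"tz": 120,"turn": -19},
    {"tx": 93,"ty": 109,"tz": 120,"turn": -19},
    {"tx": 93,"ty": 109,"tz": 120,"turn": -19},
    {"tx": 93,"ty": 109,"tz": 120,"turn": -19},
    {"tx": 93,"ty": 109,"tz": 150,"turn": -19},
    {"tx": 93,"ty": 109,"tz": 180,"turn": -19},
    {"tx": 93,"ty": 109,"tz": 200,"turn": -19},
    {"tx": 93,"ty": 109,"tz": 213,"turn": -19},
    {"tx": 93,"ty": 109,"tz": 213,"turn": -19}
  ]
}}

```text
t: 3.85
ee_pos: [573.2, -94.9, 96.9]
ee_rot: [0.579, 0.815, -0.0, -0.0]
wrist_force: [-0.7, -0.3, 0.4]
finger_gap: 0.529
gripper_force: 0.0
```

Run:
```python
from h import *
plan(573.8,-93.4,97,109.5)
```

```text
t 3.9 at [573.2 -94.9  96.9] phi 109.26 j6 -0.54 -> tx ty tz [ 1.2  1.1 -0.1] turn -0.2
```

{"fn": "send_rows", "kwargs": {
  "steps": [
    {"tx": 1,"ty": 1,"tz": 0,"turn": 0},
    {"tx": 1,"ty": 1,"tz": 0,"turn": 0},
    {"tx": 1,"ty": 1,"tz": 0,"turn": 0},
    {"tx": 1,"ty": 1,"tz": 0,"turn": 0},
    {"tx": 1,"ty": 1,"tz": 0,"turn": 0},
    {"tx": 1,"ty": 1,"tz": 0,"turn": 0},
    {"tx": 1,"ty": 1,"tz": 0,"turn": 0},
    {"tx": 1,"ty": 1,"tz": 0,"turn": 0}
  ],
  "grip": 5,
  "grip_force": 60
}}

```text
t: 4.65
ee_pos: [574.8, -92.8, 99.0]
ee_rot: [0.578, 0.816, 0.0, 0.001]
wrist_force: [-4.3, -0.7, 6.1]
finger_gap: 0.154
gripper_force: 58.7
```

{"fn": "send_rows", "kwargs": {
  "steps": [
    {"tx": 0,"ty": 0,"tz": -10,"turn": 0},
    {"tx": 0,"ty": 0,"tz": -40,"turn": 0},
    {"tx": 0,"ty": 0,"tz": -80,"turn": 0},
    {"tx": 0,"ty": 0,"tz": -120,"turn": 0},
    {"tx": 0,"ty": 0,"tz": -160,"turn": 0},
    {"tx": 0,"ty": 0,"tz": -200,"turn": 0},
    {"tx": 0,"ty": 0,"tz": -200,"turn": 0},
    {"tx": 0,"ty": 0,"tz": -200,"turn": 0}
  ]
}}

```text
t: 5.45
ee_pos: [574.6, -92.5, 298.5]
ee_rot: [0.578, 0.816, 0.0, 0.001]
wrist_force: [0.5, 0.1, -3.1]
finger_gap: 0.154
gripper_force: 58.7
```

Run:
```python
from h import *
plan(541,258,297,90.3)
```

```text
t 5.5 at [574.6 -92.5 298.5] phi 109.35 j6 -0.54 -> tx ty tz [341.8  84.4   1.3] turn 19.0
```

{"fn": "send_rows", "kwargs": {
  "steps": [
    {"tx": 342,"ty": 84,"tz": 0,"turn": 19},
    {"tx": 342,"ty": 84,"tz": 0,"turn": 19},
    {"tx": 342,"ty": 84,"tz": 0,"turn": 19},
    {"tx": 342,"ty": 84,"tz": 0,"turn": 19},
    {"tx": 342,"ty": 84,"tz": 0,"turn": 19},
    {"tx": 342,"ty": 84,"tz": 0,"turn": 19},
    {"tx": 342,"ty": 84,"tz": 0,"turn": 19},
    {"tx": 342,"ty": 84,"tz": 0,"turn": 19},
    {"tx": 342,"ty": 84,"tz": 0,"turn": 19},
    {"tx": 342,"ty": 84,"tz": 0,"turn": 19},
    {"tx": 342,"ty": 84,"tz": 0,"turn": 19},
    {"tx": 342,"ty": 84,"tz": 0,"turn": 19}
  ]
}}

```text
t: 6.65
ee_pos: [540.7, 256.8, 297.2]
ee_rot: [0.706, 0.709, -0.0, 0.0]
wrist_force: [0.1, -0.0, -3.2]
finger_gap: 0.156
gripper_force: 59.0
```

Run:
```python
from h import *
plan(541,258,297,90.3)
c,im,d=snap('wrist','w2.png'); P,u,v=wcloud(c,d,d>0)
# hooks as bars, z 100..126 in cabinet
H=P[(P[:,0]>600)&(P[:,0]<655)&(P[:,2]>109)&(P[:,2]<125)&(P[:,1]>80)&(P[:,1]<300)]
for y in(118,188,258):
    Q=H[abs(H[:,1]-y)<15]
    if len(Q)>10: print('hook',y,len(Q),np.polyfit(Q[:,0],Q[:,1],1).round(3),np.median(Q,0).round(1),Q[:,1].min().round(1),Q[:,1].max().round(1))
for y in(118,188,258):
    Q=P[(abs(P[:,1]-y)<12)&(P[:,0]>575)&(P[:,0]<600)&(P[:,2]>104)&(P[:,2]<130)]
    if len(Q)>5: print('tip',len(Q),Q.min(0).round(1),Q.max(0).round(1),np.median(Q,0).round(1))
hsv=cv2.cvtColor(im,cv2.COLOR_RGB2HSV)
m=(hsv[:,:,0]>105)&(hsv[:,:,0]<130)&(hsv[:,:,1]>120)
Q,_,_=wcloud(c,d,m); Z=Q[abs(Q[:,2]-155)<4]; print('rim',np.percentile(Z,[1,99],axis=0).round(1).tolist(), rect(Z))
Q=Q[(Q[:,2]>210)]; print('tab',np.percentile(Q,[1,50,99],axis=0).round(1))
```

```text
t 6.7 at [540.7 256.8 297.2] phi 90.26 j6 0.4 -> tx ty tz [1.2 0.3 0.2] turn -0.0
hook 118 65 [-8.40000e-02  1.74874e+02] [629.  122.5 113.2] 119.6 123.7
hook 188 418 [-5.00000e-03  1.93101e+02] [626.  190.5 115.2] 185.8 193.7
hook 258 440 [-5.00000e-03  2.62941e+02] [626.6 259.9 115.4] 255.9 263.0
tip 130 [587.2 186.3 111.1] [599.9 193.8 124.6] [592.5 190.9 116.9]
tip 130 [586.2 256.  111.8] [599.8 263.1 125. ] [591.9 260.2 118.7]
rim [[488.5, 91.2, 152.0], [676.8, 328.0, 157.7]] [5.830e+02 1.995e+02 1.902e+02 2.579e+02 2.000e-01]
tab [[521.5 246.5 297.1]
 [541.3 264.8 328.7]
 [580.7 269.3 372.3]]
```

View pics/w2.png

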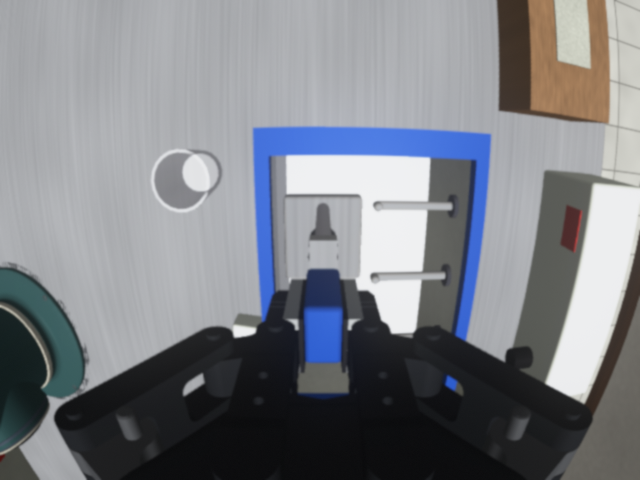

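The wrist view shows the carrier held square over the opening, base at (322,235), clear of the rim. The hook tips are at (377,206) and (374,277).

{"fn": "send_rows", "kwargs": {
  "steps": [
    {"tx": 2,"ty": 0,"tz": 30,"turn": 0},
    {"tx": 2,"ty": 0,"tz": 60,"turn": 0},
    {"tx": 2,"ty": 0,"tz": 90,"turn": 0},
    {"tx": 2,"ty": 0,"tz": 120,"turn": 0},
    {"tx": 2,"ty": 0,"tz": 140,"turn": 0},
    {"tx": 2,"ty": 0,"tz": 152,"turn": 0},
    {"tx": 2,"ty": 0,"tz": 152,"turn": 0},
    {"tx": 2,"ty": 0,"tz": 152,"turn": 0}
  ]
}}

```text
t: 7.5
ee_pos: [540.9, 259.9, 146.4]
ee_rot: [0.705, 0.709, 0.001, 0.0]
wrist_force: [-1.1, 0.1, -1.4]
finger_gap: 0.151
gripper_force: 59.0
```

Run:
```python
from h import *
plan(617,258.6,145,90.3)
snap('wrist','w3.png')
```

```text
t 7.5 at [540.9 259.9 146.4] phi 90.32 j6 0.4 -> tx ty tz [-1.7 76.1  1.5] turn 0.0
```

View pics/w3.png

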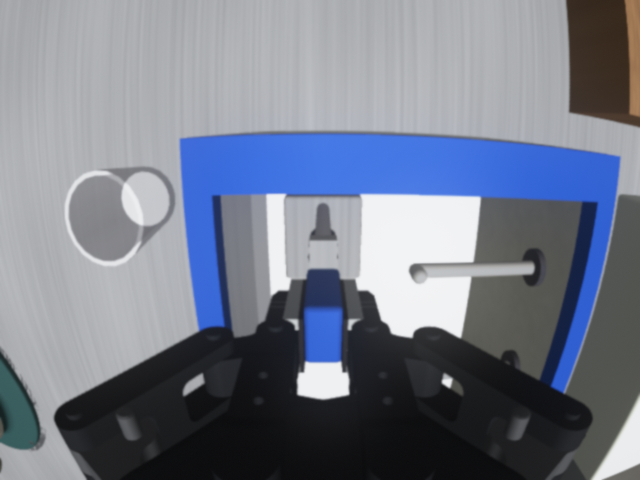

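The carrier is below the rim and clear of it. The hook tip is at (420,272), ahead of the window. I'll insert along +x and watch the force.

{"fn": "send_rows", "kwargs": {
  "steps": [
    {"tx": -1.5,"ty": 15,"tz": 1,"turn": 0},
    {"tx": -1.5,"ty": 30,"tz": 1,"turn": 0},
    {"tx": -1.5,"ty": 45,"tz": 1,"turn": 0},
    {"tx": -1.5,"ty": 60,"tz": 1,"turn": 0},
    {"tx": -1.5,"ty": 70,"tz": 1,"turn": 0},
    {"tx": -1.5,"ty": 76,"tz": 1,"turn": 0},
    {"tx": -1.5,"ty": 76,"tz": 1,"turn": 0},
    {"tx": -1.5,"ty": 76,"tz": 1,"turn": 0}
  ]
}}

```text
t: 8.35
ee_pos: [616.3, 259.0, 144.3]
ee_rot: [0.705, 0.709, -0.0, -0.0]
wrist_force: [0.1, 0.3, -2.5]
finger_gap: 0.151
gripper_force: 59.1
```

{"fn": "send_rows", "kwargs": {
  "steps": [
    {"tx": 0,"ty": 0,"tz": 4,"turn": 0},
    {"tx": 0,"ty": 0,"tz": 7,"turn": 0},
    {"tx": 0,"ty": 0,"tz": 10,"turn": 0},
    {"tx": 0,"ty": 0,"tz": 12,"turn": 0},
    {"tx": 0,"ty": 0,"tz": 12,"turn": 0},
    {"tx": 0,"ty": 0,"tz": 12,"turn": 0}
  ]
}}

```text
t: 8.95
ee_pos: [616.4, 259.0, 132.3]
ee_rot: [0.705, 0.709, -0.0, -0.0]
wrist_force: [0.4, 0.6, -2.6]
finger_gap: 0.156
gripper_force: 59.1
```

Still bearing the full weight, so I'll lower to contact.

{"fn": "send_rows", "kwargs": {
  "steps": [
    {"tx": 0,"ty": 0,"tz": 1,"turn": 0},
    {"tx": 0,"ty": 0,"tz": 2,"turn": 0},
    {"tx": 0,"ty": 0,"tz": 2.5,"turn": 0},
    {"tx": 0,"ty": 0,"tz": 2.5,"turn": 0},
    {"tx": 0,"ty": 0,"tz": 2.5,"turn": 0}
  ]
}}

```text
t: 9.45
ee_pos: [616.5, 259.0, 129.9]
ee_rot: [0.705, 0.709, 0.0, 0.0]
wrist_force: [-0.2, -0.4, -1.2]
finger_gap: 0.151
gripper_force: 59.4
```

{"fn": "send_rows", "kwargs": {
  "steps": [
    {"tx": 0,"ty": 0,"tz": 0.5,"turn": 0},
    {"tx": 0,"ty": 0,"tz": 0.5,"turn": 0},
    {"tx": 0,"ty": 0,"tz": 0.5,"turn": 0},
    {"tx": 0,"ty": 0,"tz": 0.5,"turn": 0},
    {"tx": 0,"ty": 0,"tz": 0.5,"turn": 0},
    {"tx": 0,"ty": 0,"tz": 0.5,"turn": 0}
  ],
  "grip": 32
}}

```text
t: 10.05
ee_pos: [616.4, 259.0, 129.3]
ee_rot: [0.705, 0.709, -0.0, -0.0]
wrist_force: [-0.2, 0.2, 0.1]
finger_gap: 0.372
gripper_force: 0.0
```

{"fn": "send_rows", "kwargs": {
  "steps": [
    {"tx": 0,"ty": 0,"tz": -15,"turn": 0},
    {"tx": 0,"ty": 0,"tz": -40,"turn": 0},
    {"tx": 0,"ty": 0,"tz": -80,"turn": 0},
    {"tx": 0,"ty": 0,"tz": -120,"turn": 0},
    {"tx": 0,"ty": 0,"tz": -160,"turn": 0},
    {"tx": 0,"ty": 0,"tz": -180,"turn": 0},
    {"tx": 0,"ty": 0,"tz": -180,"turn": 0},
    {"tx": 0,"ty": 0,"tz": -180,"turn": 0}
  ]
}}

```text
t: 10.85
ee_pos: [616.4, 258.9, 309.8]
ee_rot: [0.705, 0.709, 0.0, 0.0]
wrist_force: [0.1, -0.0, -0.8]
finger_gap: 0.369
gripper_force: 0.0
```

Run:
```python
from h import *
tabs('w4.png')
print('B look'); plan(447,-98.7,300,82.5)
```

```text
[  169   129   229   206 10377] z 156.9 tab [5.827e+02 2.373e+02 1.900e+02 1.828e+02 4.000e-01] mean [581.  287.3 155.9] base 163 [610.7 285.8  48.9  96.3   9.3]
[315 201  16  28 426] z 162.7 tab [617.1 259.9  12.2  22.6   0.7] mean [617.3 260.3 161.7] base 1360 [6.287e+02 2.594e+02 7.390e+01 5.600e+01 3.000e-01]
[271 373 107  27 963] z 384.5 tab [620.3 269.2  21.4   7.4  20.9] mean [618.6 269.5 384.9] base 0 
[209 393   9  12  74] z 394.9 tab [594.2 275.6   1.5   0.6  55.8] mean [594.2 275.6 394.6] base 0 
B look
t 10.9 at [616.2 258.9 308.7] phi 90.34 j6 0.35 -> tx ty tz [-356.6 -171.4    8.9] turn 7.8
```

View pics/w4.png

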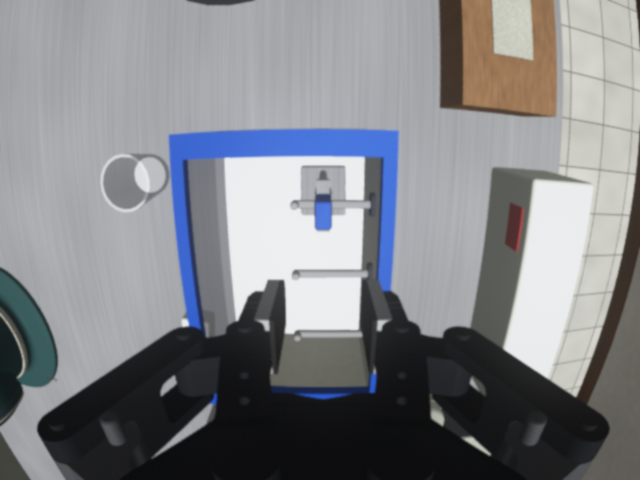

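Carrier 1 is hanging on hook 3: tab at (323,213), z 161, level. Next is the second carrier.

{"fn": "send_rows", "kwargs": {
  "steps": [
    {"tx": -356,"ty": -171,"tz": 0,"turn": 8},
    {"tx": -356,"ty": -171,"tz": 0,"turn": 8},
    {"tx": -356,"ty": -171,"tz": 0,"turn": 8},
    {"tx": -356,"ty": -171,"tz": 0,"turn": 8},
    {"tx": -356,"ty": -171,"tz": 0,"turn": 8},
    {"tx": -356,"ty": -171,"tz": 0,"turn": 8},
    {"tx": -356,"ty": -171,"tz": 0,"turn": 8},
    {"tx": -356,"ty": -171,"tz": 0,"turn": 8},
    {"tx": -356,"ty": -171,"tz": 0,"turn": 8},
    {"tx": -356,"ty": -171,"tz": 0,"turn": 8},
    {"tx": -356,"ty": -171,"tz": 0,"turn": 8},
    {"tx": -356,"ty": -171,"tz": 0,"turn": 8}
  ],
  "grip": 45
}}

```text
t: 12.1
ee_pos: [448.0, -97.1, 308.8]
ee_rot: [0.752, 0.659, -0.0, -0.0]
wrist_force: [0.8, 0.3, -0.6]
finger_gap: 0.526
gripper_force: 0.0
```

Run:
```python
from h import *
tabs()
plan(446.8,-98.7,98.5,82.5)
```

```text
[ 343    0  211   34 5501] z 157.2 tab [583.6  62.6 191.5  30.3   0.7] mean [575.1  59.6 156.2] base 106 [5.751e+02 4.880e+01 1.064e+02 1.500e+00 3.000e-01]
[599 125  23  25 469] z 142.1 tab [758.9 -53.6  25.6  26.3  84.2] mean [758.1 -53.5 141.1] base 133 [741.  -52.9  59.1  24.3  87.2]
[314 195  15  28 388] z 131.9 tab [446.9 -98.   23.6  12.5  82.2] mean [446.8 -97.4 130.8] base 1361 [446.7 -98.   55.5  51.3  81.5]
[331 301  18  34 417] z 131.4 tab [ 448.9 -215.7   23.4   13.7   66.4] mean [ 449.1 -215.   130.5] base 1033 [ 449.5 -215.6   56.2   50.8   66.5]
t 12.2 at [448.  -97.1 308.9] phi 82.45 j6 -0.14 -> tx ty tz [ -1.8  -0.8 210.4] turn -0.1
```

{"fn": "send_rows", "kwargs": {
  "steps": [
    {"tx": -1.5,"ty": -0.5,"tz": 40,"turn": 0},
    {"tx": -1.5,"ty": -0.5,"tz": 80,"turn": 0},
    {"tx": -1.5,"ty": -0.5,"tz": 120,"turn": 0},
    {"tx": -1.5,"ty": -0.5,"tz": 155,"turn": 0},
    {"tx": -1.5,"ty": -0.5,"tz": 185,"turn": 0},
    {"tx": -1.5,"ty": -0.5,"tz": 205,"turn": 0},
    {"tx": -1.5,"ty": -0.5,"tz": 210,"turn": 0},
    {"tx": -1.5,"ty": -0.5,"tz": 210,"turn": 0}
  ]
}}

```text
t: 12.95
ee_pos: [447.0, -98.9, 99.1]
ee_rot: [0.752, 0.659, -0.0, -0.0]
wrist_force: [0.2, -0.1, 0.5]
finger_gap: 0.524
gripper_force: 0.0
```

{"fn": "send_rows", "kwargs": {
  "steps": [
    {"tx": 0,"ty": 0,"tz": 0,"turn": 0},
    {"tx": 0,"ty": 0,"tz": 0,"turn": 0},
    {"tx": 0,"ty": 0,"tz": 0,"turn": 0},
    {"tx": 0,"ty": 0,"tz": 0,"turn": 0},
    {"tx": 0,"ty": 0,"tz": 0,"turn": 0},
    {"tx": 0,"ty": 0,"tz": 0,"turn": 0},
    {"tx": 0,"ty": 0,"tz": 0,"turn": 0}
  ],
  "grip": 5,
  "grip_force": 60
}}

```text
t: 13.65
ee_pos: [447.3, -99.7, 100.5]
ee_rot: [0.753, 0.658, 0.0, 0.001]
wrist_force: [-2.5, 1.0, 7.1]
finger_gap: 0.152
gripper_force: 59.6
```

{"fn": "send_rows", "kwargs": {
  "steps": [
    {"tx": 0,"ty": 0,"tz": -10,"turn": 0},
    {"tx": 0,"ty": 0,"tz": -40,"turn": 0},
    {"tx": 0,"ty": 0,"tz": -80,"turn": 0},
    {"tx": 0,"ty": 0,"tz": -120,"turn": 0},
    {"tx": 0,"ty": 0,"tz": -160,"turn": 0},
    {"tx": 0,"ty": 0,"tz": -200,"turn": 0},
    {"tx": 0,"ty": 0,"tz": -210,"turn": 0},
    {"tx": 0,"ty": 0,"tz": -210,"turn": 0},
    {"tx": 0,"ty": 0,"tz": -210,"turn": 0}
  ]
}}

```text
t: 14.55
ee_pos: [446.7, -99.4, 308.1]
ee_rot: [0.753, 0.658, -0.0, -0.001]
wrist_force: [0.0, -0.1, -3.1]
finger_gap: 0.153
gripper_force: 58.8
```

Run:
```python
from h import *
plan(541,188.9,300,90.3)
```

```text
t 14.6 at [446.7 -99.4 308.1] phi 82.34 j6 -0.14 -> tx ty tz [298.3  55.1   8.1] turn -8.0
```

{"fn": "send_rows", "kwargs": {
  "steps": [
    {"tx": 298,"ty": 55,"tz": 5,"turn": -8},
    {"tx": 298,"ty": 55,"tz": 5,"turn": -8},
    {"tx": 298,"ty": 55,"tz": 5,"turn": -8},
    {"tx": 298,"ty": 55,"tz": 5,"turn": -8},
    {"tx": 298,"ty": 55,"tz": 5,"turn": -8},
    {"tx": 298,"ty": 55,"tz": 5,"turn": -8},
    {"tx": 298,"ty": 55,"tz": 5,"turn": -8},
    {"tx": 298,"ty": 55,"tz": 5,"turn": -8},
    {"tx": 298,"ty": 55,"tz": 5,"turn": -8},
    {"tx": 298,"ty": 55,"tz": 5,"turn": -8},
    {"tx": 298,"ty": 55,"tz": 5,"turn": -8}
  ]
}}

```text
t: 15.65
ee_pos: [541.0, 187.5, 304.4]
ee_rot: [0.705, 0.709, 0.0, 0.0]
wrist_force: [-0.7, 0.6, -2.1]
finger_gap: 0.152
gripper_force: 59.0
```

Run:
```python
from h import *
plan(541,188.9,146,90.3)
```

```text
t 15.7 at [541.  187.5 304.4] phi 90.26 j6 0.28 -> tx ty tz [ 1.400e+00 -1.000e-01  1.584e+02] turn -0.0
```

{"fn": "send_rows", "kwargs": {
  "steps": [
    {"tx": 1,"ty": 0,"tz": 30,"turn": 0},
    {"tx": 1,"ty": 0,"tz": 60,"turn": 0},
    {"tx": 1,"ty": 0,"tz": 90,"turn": 0},
    {"tx": 1,"ty": 0,"tz": 120,"turn": 0},
    {"tx": 1,"ty": 0,"tz": 145,"turn": 0},
    {"tx": 1,"ty": 0,"tz": 158,"turn": 0},
    {"tx": 1,"ty": 0,"tz": 158,"turn": 0},
    {"tx": 1,"ty": 0,"tz": 158,"turn": 0}
  ]
}}

```text
t: 16.45
ee_pos: [541.5, 189.4, 147.6]
ee_rot: [0.705, 0.709, 0.001, 0.0]
wrist_force: [0.7, -0.8, -2.8]
finger_gap: 0.151
gripper_force: 59.0
```

Run:
```python
from h import *
plan(616.5,188.9,146,90.3)
```

```text
t 16.4 at [541.5 189.4 147.6] phi 90.32 j6 0.29 -> tx ty tz [-0.9 75.   1.7] turn 0.0
```

{"fn": "send_rows", "kwargs": {
  "steps": [
    {"tx": -0.5,"ty": 15,"tz": 1,"turn": 0},
    {"tx": -0.5,"ty": 30,"tz": 1,"turn": 0},
    {"tx": -0.5,"ty": 45,"tz": 1,"turn": 0},
    {"tx": -0.5,"ty": 60,"tz": 1,"turn": 0},
    {"tx": -0.5,"ty": 70,"tz": 1,"turn": 0},
    {"tx": -0.5,"ty": 75,"tz": 1,"turn": 0},
    {"tx": -0.5,"ty": 75,"tz": 1,"turn": 0},
    {"tx": -0.5,"ty": 75,"tz": 1,"turn": 0}
  ]
}}

```text
t: 17.25
ee_pos: [615.9, 189.5, 145.5]
ee_rot: [0.705, 0.709, 0.0, 0.0]
wrist_force: [0.8, -0.1, -3.0]
finger_gap: 0.152
gripper_force: 59.1
```

{"fn": "send_rows", "kwargs": {
  "steps": [
    {"tx": 0,"ty": 0,"tz": 4,"turn": 0},
    {"tx": 0,"ty": 0,"tz": 8,"turn": 0},
    {"tx": 0,"ty": 0,"tz": 11,"turn": 0},
    {"tx": 0,"ty": 0,"tz": 13,"turn": 0},
    {"tx": 0,"ty": 0,"tz": 14,"turn": 0},
    {"tx": 0,"ty": 0,"tz": 14.5,"turn": 0},
    {"tx": 0,"ty": 0,"tz": 14.5,"turn": 0}
  ]
}}

```text
t: 17.95
ee_pos: [616.1, 189.5, 131.3]
ee_rot: [0.705, 0.709, 0.0, 0.0]
wrist_force: [-5.3, -1.4, 5.6]
finger_gap: 0.152
gripper_force: 60.1
```

Contact: 5.6 N up. Releasing.

{"fn": "send_rows", "kwargs": {
  "steps": [
    {"tx": 0,"ty": 0,"tz": -0.5,"turn": 0},
    {"tx": 0,"ty": 0,"tz": -0.5,"turn": 0},
    {"tx": 0,"ty": 0,"tz": -0.5,"turn": 0},
    {"tx": 0,"ty": 0,"tz": -0.5,"turn": 0},
    {"tx": 0,"ty": 0,"tz": -0.5,"turn": 0},
    {"tx": 0,"ty": 0,"tz": -0.5,"turn": 0}
  ],
  "grip": 32
}}

```text
t: 18.55
ee_pos: [616.1, 189.5, 131.2]
ee_rot: [0.705, 0.709, -0.0, 0.0]
wrist_force: [0.0, -0.0, -0.2]
finger_gap: 0.373
gripper_force: 0.0
```

{"fn": "send_rows", "kwargs": {
  "steps": [
    {"tx": 0,"ty": 0,"tz": -15,"turn": 0},
    {"tx": 0,"ty": 0,"tz": -40,"turn": 0},
    {"tx": 0,"ty": 0,"tz": -80,"turn": 0},
    {"tx": 0,"ty": 0,"tz": -120,"turn": 0},
    {"tx": 0,"ty": 0,"tz": -160,"turn": 0},
    {"tx": 0,"ty": 0,"tz": -180,"turn": 0},
    {"tx": 0,"ty": 0,"tz": -180,"turn": 0},
    {"tx": 0,"ty": 0,"tz": -180,"turn": 0}
  ]
}}

```text
t: 19.35
ee_pos: [616.0, 189.5, 311.8]
ee_rot: [0.705, 0.709, 0.0, 0.0]
wrist_force: [0.5, -0.1, -1.3]
finger_gap: 0.375
gripper_force: 0.0
```

Run:
```python
from h import *
tabs()
print('C look'); plan(449.3,-216,310,66)
```

```text
[  170    45   229   294 13308] z 157.0 tab [5.825e+02 1.976e+02 1.900e+02 2.625e+02 2.000e-01] mean [581.8 260.1 156. ] base 198 [6.142e+02 2.469e+02 4.310e+01 7.940e+01 1.000e-01]
[316 115  16  29 458] z 162.9 tab [6.171e+02 2.591e+02 1.180e+01 2.230e+01 4.000e-01] mean [617.1 259.1 161.8] base 1643 [629.5 245.9  73.7  81.7   0. ]
[316 199  15  28 416] z 162.6 tab [6.171e+02 1.915e+02 1.150e+01 2.260e+01 2.000e-01] mean [617.1 191.9 161.7] base 1655 [6.289e+02 2.035e+02 7.510e+01 8.400e+01 3.000e-01]
[ 279  332   88   24 2000] z 156.7 tab [6.174e+02 6.070e+01 8.050e+01 2.360e+01 4.000e-01] mean [617.4  61.1 155.7] base 185 [6.176e+02 6.100e+01 9.370e+01 1.800e+00 4.000e-01]
[430 401  22  22 296] z 367.3 tab [654.3 177.8   1.5   2.6  84.5] mean [654.2 177.8 369.8] base 0 
C look
t 19.4 at [615.9 189.5 310.7] phi 90.35 j6 0.25 -> tx ty tz [-404.4 -169.     0.9] turn 24.3
```

Two are hanging level. On to the third.

{"fn": "send_rows", "kwargs": {
  "steps": [
    {"tx": -404,"ty": -169,"tz": 0,"turn": 24},
    {"tx": -404,"ty": -169,"tz": 0,"turn": 24},
    {"tx": -404,"ty": -169,"tz": 0,"turn": 24},
    {"tx": -404,"ty": -169,"tz": 0,"turn": 24},
    {"tx": -404,"ty": -169,"tz": 0,"turn": 24},
    {"tx": -404,"ty": -169,"tz": 0,"turn": 24},
    {"tx": -404,"ty": -169,"tz": 0,"turn": 24},
    {"tx": -404,"ty": -169,"tz": 0,"turn": 24},
    {"tx": -404,"ty": -169,"tz": 0,"turn": 24},
    {"tx": -404,"ty": -169,"tz": 0,"turn": 24},
    {"tx": -404,"ty": -169,"tz": 0,"turn": 24},
    {"tx": -404,"ty": -169,"tz": 0,"turn": 24}
  ],
  "grip": 45
}}

```text
t: 20.6
ee_pos: [449.7, -214.9, 310.6]
ee_rot: [0.837, 0.547, -0.0, -0.001]
wrist_force: [-0.5, -0.5, -0.1]
finger_gap: 0.529
gripper_force: 0.0
```

Run:
```python
from h import *
tabs()
plan(449.3,-216,100.5,66)
```

```text
[316 193  14  30 388] z 131.8 tab [ 449.4 -216.2   24.1   11.7   66.5] mean [ 449.6 -215.7  130.8] base 1323 [ 450.3 -216.4   55.2   49.2   65.7]
[ 15 455  21  25 153] z 105.9 tab [-463.7 -507.     4.9   13.1   42. ] mean [-462.7 -507.7  105.8] base 1 
t 20.6 at [ 449.8 -214.7  310.8] phi 66.41 j6 -0.08 -> tx ty tz [-1.500e+00  2.000e-01  2.103e+02] turn 0.4
```

{"fn": "send_rows", "kwargs": {
  "steps": [
    {"tx": -1.5,"ty": 0,"tz": 40,"turn": 0},
    {"tx": -1.5,"ty": 0,"tz": 80,"turn": 0},
    {"tx": -1.5,"ty": 0,"tz": 120,"turn": 0},
    {"tx": -1.5,"ty": 0,"tz": 155,"turn": 0},
    {"tx": -1.5,"ty": 0,"tz": 185,"turn": 0},
    {"tx": -1.5,"ty": 0,"tz": 205,"turn": 0},
    {"tx": -1.5,"ty": 0,"tz": 210,"turn": 0},
    {"tx": -1.5,"ty": 0,"tz": 210,"turn": 0}
  ]
}}

```text
t: 21.45
ee_pos: [449.1, -216.1, 101.1]
ee_rot: [0.837, 0.548, -0.0, -0.0]
wrist_force: [0.6, -0.3, -0.4]
finger_gap: 0.528
gripper_force: 0.0
```

{"fn": "send_rows", "kwargs": {
  "steps": [
    {"tx": 0,"ty": 0,"tz": 0,"turn": 0},
    {"tx": 0,"ty": 0,"tz": 0,"turn": 0},
    {"tx": 0,"ty": 0,"tz": 0,"turn": 0},
    {"tx": 0,"ty": 0,"tz": 0,"turn": 0},
    {"tx": 0,"ty": 0,"tz": 0,"turn": 0},
    {"tx": 0,"ty": 0,"tz": 0,"turn": 0},
    {"tx": 0,"ty": 0,"tz": 0,"turn": 0}
  ],
  "grip": 5,
  "grip_force": 60
}}

```text
t: 22.15
ee_pos: [449.4, -217.2, 102.6]
ee_rot: [0.837, 0.547, 0.0, 0.001]
wrist_force: [-1.3, 1.9, 6.1]
finger_gap: 0.154
gripper_force: 59.6
```

{"fn": "send_rows", "kwargs": {
  "steps": [
    {"tx": 0,"ty": 0,"tz": -10,"turn": 0},
    {"tx": 0,"ty": 0,"tz": -40,"turn": 0},
    {"tx": 0,"ty": 0,"tz": -80,"turn": 0},
    {"tx": 0,"ty": 0,"tz": -120,"turn": 0},
    {"tx": 0,"ty": 0,"tz": -160,"turn": 0},
    {"tx": 0,"ty": 0,"tz": -200,"turn": 0},
    {"tx": 0,"ty": 0,"tz": -210,"turn": 0},
    {"tx": 0,"ty": 0,"tz": -210,"turn": 0},
    {"tx": 0,"ty": 0,"tz": -210,"turn": 0}
  ]
}}

```text
t: 23.05
ee_pos: [448.7, -216.8, 310.0]
ee_rot: [0.837, 0.547, -0.0, -0.001]
wrist_force: [-0.2, 1.1, -3.7]
finger_gap: 0.154
gripper_force: 58.8
```

Run:
```python
from h import *
plan(541,120,305,90.3)
```

```text
t 23.1 at [ 448.7 -216.8  310. ] phi 66.34 j6 -0.09 -> tx ty tz [345.5 -50.6   5.1] turn -24.0
```

{"fn": "send_rows", "kwargs": {
  "steps": [
    {"tx": 345,"ty": -50,"tz": 3,"turn": -24},
    {"tx": 345,"ty": -50,"tz": 3,"turn": -24},
    {"tx": 345,"ty": -50,"tz": 3,"turn": -24},
    {"tx": 345,"ty": -50,"tz": 3,"turn": -24},
    {"tx": 345,"ty": -50,"tz": 3,"turn": -24},
    {"tx": 345,"ty": -50,"tz": 3,"turn": -24},
    {"tx": 345,"ty": -50,"tz": 3,"turn": -24},
    {"tx": 345,"ty": -50,"tz": 3,"turn": -24},
    {"tx": 345,"ty": -50,"tz": 3,"turn": -24},
    {"tx": 345,"ty": -50,"tz": 3,"turn": -24},
    {"tx": 345,"ty": -50,"tz": 3,"turn": -24},
    {"tx": 345,"ty": -50,"tz": 3,"turn": -24}
  ]
}}

```text
t: 24.25
ee_pos: [541.5, 118.2, 308.3]
ee_rot: [0.706, 0.709, 0.0, 0.0]
wrist_force: [0.6, -1.1, -1.7]
finger_gap: 0.153
gripper_force: 58.8
```

Run:
```python
from h import *
plan(541,119.3,148,90.3)
```

```text
t 24.2 at [541.5 118.2 308.3] phi 90.26 j6 0.16 -> tx ty tz [  1.1  -0.5 160.3] turn -0.0
```

{"fn": "send_rows", "kwargs": {
  "steps": [
    {"tx": 1,"ty": -0.5,"tz": 30,"turn": 0},
    {"tx": 1,"ty": -0.5,"tz": 60,"turn": 0},
    {"tx": 1,"ty": -0.5,"tz": 90,"turn": 0},
    {"tx": 1,"ty": -0.5,"tz": 120,"turn": 0},
    {"tx": 1,"ty": -0.5,"tz": 148,"turn": 0},
    {"tx": 1,"ty": -0.5,"tz": 160,"turn": 0},
    {"tx": 1,"ty": -0.5,"tz": 160,"turn": 0},
    {"tx": 1,"ty": -0.5,"tz": 160,"turn": 0}
  ]
}}

```text
t: 25.05
ee_pos: [541.6, 120.0, 149.7]
ee_rot: [0.705, 0.709, 0.001, 0.0]
wrist_force: [0.6, -0.2, -1.6]
finger_gap: 0.155
gripper_force: 58.8
```

Run:
```python
from h import *
plan(616.5,119.3,148,90.3)
```

```text
t 25.1 at [541.6 120.  149.7] phi 90.32 j6 0.17 -> tx ty tz [-1.1 74.9  1.8] turn 0.0
```

{"fn": "send_rows", "kwargs": {
  "steps": [
    {"tx": -1,"ty": 15,"tz": 1,"turn": 0},
    {"tx": -1,"ty": 30,"tz": 1,"turn": 0},
    {"tx": -1,"ty": 45,"tz": 1,"turn": 0},
    {"tx": -1,"ty": 60,"tz": 1,"turn": 0},
    {"tx": -1,"ty": 70,"tz": 1,"turn": 0},
    {"tx": -1,"ty": 75,"tz": 1,"turn": 0},
    {"tx": -1,"ty": 75,"tz": 1,"turn": 0},
    {"tx": -1,"ty": 75,"tz": 1,"turn": 0}
  ]
}}

```text
t: 25.85
ee_pos: [615.8, 119.6, 147.5]
ee_rot: [0.705, 0.709, 0.0, 0.0]
wrist_force: [0.7, 0.4, -2.1]
finger_gap: 0.153
gripper_force: 59.0
```

{"fn": "send_rows", "kwargs": {
  "steps": [
    {"tx": 0,"ty": 0,"tz": 4,"turn": 0},
    {"tx": 0,"ty": 0,"tz": 8,"turn": 0},
    {"tx": 0,"ty": 0,"tz": 11,"turn": 0},
    {"tx": 0,"ty": 0,"tz": 13,"turn": 0},
    {"tx": 0,"ty": 0,"tz": 14,"turn": 0},
    {"tx": 0,"ty": 0,"tz": 14,"turn": 0},
    {"tx": 0,"ty": 0,"tz": 14,"turn": 0}
  ]
}}

```text
t: 26.55
ee_pos: [616.0, 119.6, 133.5]
ee_rot: [0.705, 0.709, 0.0, 0.0]
wrist_force: [-2.8, -0.3, 2.1]
finger_gap: 0.155
gripper_force: 59.5
```

{"fn": "send_rows", "kwargs": {
  "steps": [
    {"tx": 0,"ty": 0,"tz": 0,"turn": 0},
    {"tx": 0,"ty": 0,"tz": 0,"turn": 0},
    {"tx": 0,"ty": 0,"tz": 0,"turn": 0},
    {"tx": 0,"ty": 0,"tz": 0,"turn": 0},
    {"tx": 0,"ty": 0,"tz": 0,"turn": 0},
    {"tx": 0,"ty": 0,"tz": 0,"turn": 0}
  ],
  "grip": 32
}}

```text
t: 27.15
ee_pos: [616.1, 119.6, 133.3]
ee_rot: [0.705, 0.709, 0.0, 0.0]
wrist_force: [0.2, 0.5, 0.1]
finger_gap: 0.374
gripper_force: 0.0
```

{"fn": "send_rows", "kwargs": {
  "steps": [
    {"tx": 0,"ty": 0,"tz": -15,"turn": 0},
    {"tx": 0,"ty": 0,"tz": -40,"turn": 0},
    {"tx": 0,"ty": 0,"tz": -80,"turn": 0},
    {"tx": 0,"ty": 0,"tz": -120,"turn": 0},
    {"tx": 0,"ty": 0,"tz": -160,"turn": 0},
    {"tx": 0,"ty": 0,"tz": -180,"turn": 0},
    {"tx": 0,"ty": 0,"tz": -180,"turn": 0},
    {"tx": 0,"ty": 0,"tz": -180,"turn": 0}
  ]
}}

```text
t: 27.95
ee_pos: [616.0, 119.6, 313.8]
ee_rot: [0.705, 0.709, 0.0, 0.0]
wrist_force: [1.1, 0.2, -0.3]
finger_gap: 0.379
gripper_force: 0.0
```

Run:
```python
from h import *
tabs('w5.png')
c,im,d=snap('top'); hsv=cv2.cvtColor(im,cv2.COLOR_RGB2HSV); 
P,_,_=cloud(c,d,(hsv[:,:,0]>5)&(hsv[:,:,0]<18)&(hsv[:,:,1]>150)); P=P[(abs(P[:,0]-550)<110)&(abs(P[:,1]+375)<110)&(P[:,2]>70)&(P[:,2]<110)]; print('clip',rect(P))
plan(549.5,-373,310,30)
c,im,d=snap('wrist'); P,_,_=wcloud(c,d,d>0); S=P[(abs(P[:,0]-438)<25)&(abs(P[:,1]-28)<60)]; print(len(S)); 
A=S[abs(S[:,2]-101)<4]; print('plate',len(A), rect(A) if len(A)>10 else '')
```

```text
[  171     0   228   292 13020] z 156.9 tab [5.827e+02 1.787e+02 1.901e+02 2.605e+02 1.000e-01] mean [584.6 142.3 155.9] base 215 [616.  143.1 104.7  47.2  89.7]
[317  30  16  29 443] z 163.0 tab [6.174e+02 2.588e+02 1.180e+01 2.300e+01 4.000e-01] mean [617.2 258.2 161.9] base 1628 [6.293e+02 2.457e+02 7.380e+01 8.230e+01 4.000e-01]
[316 114  16  28 444] z 162.8 tab [6.170e+02 1.904e+02 1.190e+01 2.160e+01 3.000e-01] mean [617.1 190.5 161.8] base 1991 [629.5 190.4 108.6  74.   89.9]
[316 200  15  28 408] z 162.7 tab [6.171e+02 1.202e+02 1.150e+01 2.250e+01 1.000e-01] mean [616.9 120.6 161.8] base 1644 [629.5 133.   74.1  83.8   1.5]
clip [ 551.  -375.8   32.4   46.5   31.6]
t 28.1 at [615.8 119.6 312.2] phi 90.35 j6 0.15 -> tx ty tz [-492.2  -69.2    2.4] turn 60.3
1608
plate 289 [439.4  30.6  61.6   7.5  82.6]
```

View pics/w5.png

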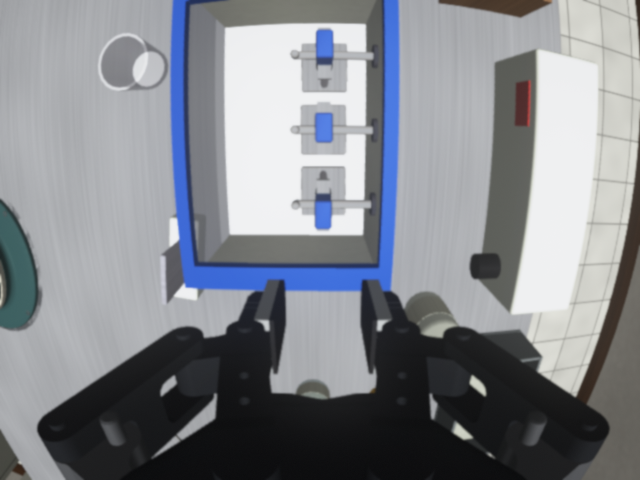

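All three tabs hang in a row at (324,43), (324,128) and (323,214). Now the clip.

{"fn": "send_rows", "kwargs": {
  "steps": [
    {"tx": -492,"ty": -69,"tz": 0,"turn": 59},
    {"tx": -492,"ty": -69,"tz": 0,"turn": 59},
    {"tx": -492,"ty": -69,"tz": 0,"turn": 59},
    {"tx": -492,"ty": -69,"tz": 0,"turn": 59},
    {"tx": -492,"ty": -69,"tz": 0,"turn": 59},
    {"tx": -492,"ty": -69,"tz": 0,"turn": 59},
    {"tx": -492,"ty": -69,"tz": 0,"turn": 59},
    {"tx": -492,"ty": -69,"tz": 0,"turn": 59},
    {"tx": -492,"ty": -69,"tz": 0,"turn": 59},
    {"tx": -492,"ty": -69,"tz": 0,"turn": 59},
    {"tx": -492,"ty": -69,"tz": 0,"turn": 59},
    {"tx": -492,"ty": -69,"tz": 0,"turn": 59}
  ],
  "grip": 75
}}

```text
t: 29.3
ee_pos: [549.5, -373.6, 311.9]
ee_rot: [0.963, 0.269, -0.001, -0.001]
wrist_force: [-0.7, 0.4, 0.3]
finger_gap: 0.878
gripper_force: 0.0
```

```bash
cat >> h.py <<'E'
def clip(fn=None):
    c,im,d=snap('wrist',fn); hsv=cv2.cvtColor(im,cv2.COLOR_RGB2HSV)
    P,u,v=wcloud(c,d,(hsv[:,:,0]>5)&(hsv[:,:,0]<18)&(hsv[:,:,1]>150))
    k=(abs(P[:,0]-550)<110)&(abs(P[:,1]+375)<110)&(P[:,2]>60)&(P[:,2]<110); P=P[k]; z=np.percentile(P[:,2],95)
    T=P[P[:,2]>z-6]; print('clip z',z.round(1),len(T),'top',rect(T),T.mean(0).round(1),'px',u[k].mean().round(),v[k].mean().round())
    return T
E
python3 - <<'E'
from h import *
clip('w6.png'); plan(550,-374,310,31)
E
```

```text
clip z 91.8 566 top [ 553.  -377.2   34.7   46.6   31.9] [ 553.9 -377.8   90.2] px 328.0 198.0
t 29.4 at [ 549.9 -372.6  312.4] phi 31.32 j6 0.39 -> tx ty tz [-0.7  1.3  2.4] turn 0.3
```

View pics/w6.png

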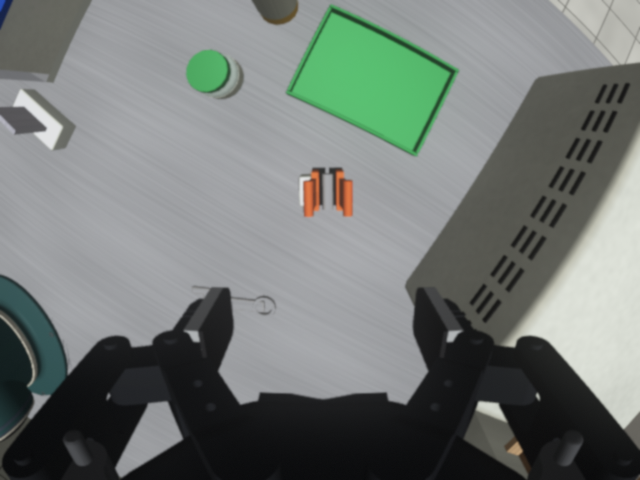

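The clip is upright at (328,192), with the white logger on its left side and the dish well clear. I'll check the logger's height and the distance to the grey box.

Run:
```python
from h import *
c,im,d=snap('wrist'); hsv=cv2.cvtColor(im,cv2.COLOR_RGB2HSV); P,u,v=wcloud(c,d,(d>0)&(hsv[:,:,1]<60)&(hsv[:,:,2]>200))
a=np.radians(32); ex=np.array([np.cos(a),np.sin(a)]); ey=np.array([-np.sin(a),np.cos(a)])
q=P[:,:2]-[553,-377.2]; k=(np.hypot(*q.T)<60)&(P[:,2]>10); L=np.c_[q[k]@ex,q[k]@ey,P[k,2]]; print('logger',len(L),np.percentile(L,[2,98],axis=0).round(1).tolist())
P,u,v=wcloud(c,d,(d>0)&(np.arange(480)[:,None]<280)); q=P[:,:2]-[553,-377.2]; L=np.c_[q@ex,q@ey,P[:,2]]; k=(P[:,2]>40)&(np.hypot(*q.T)>60)&(L[:,1]<0); L=L[k]; i=np.argmin(np.hypot(L[:,0],L[:,1])); print('near',L[i].round(),P[k][i].round())
plan(552.3,-376.5,120,31.9)
```

```text
logger 100 [[-14.4, 21.9, 43.2], [15.3, 31.2, 46.6]]
near [ -67. -136.   50.] [ 568. -528.   50.]
t 29.4 at [ 550.1 -372.   312.8] phi 31.37 j6 0.39 -> tx ty tz [ -0.5   5.1 192.8] turn -0.5
```

{"fn": "send_rows", "kwargs": {
  "steps": [
    {"tx": -0.5,"ty": 5,"tz": 50,"turn": -0.5},
    {"tx": -0.5,"ty": 5,"tz": 100,"turn": -0.5},
    {"tx": -0.5,"ty": 5,"tz": 145,"turn": -0.5},
    {"tx": -0.5,"ty": 5,"tz": 180,"turn": -0.5},
    {"tx": -0.5,"ty": 5,"tz": 180,"turn": -0.5},
    {"tx": -0.5,"ty": 5,"tz": 180,"turn": -0.5}
  ]
}}

```text
t: 30.0
ee_pos: [552.7, -376.5, 134.6]
ee_rot: [0.961, 0.275, 0.0, 0.0]
wrist_force: [0.8, 0.6, 1.6]
finger_gap: 0.878
gripper_force: 0.0
```

Run:
```python
from h import *
T=clip(); plan(*T.mean(0)[:2],73,31.9)
```

```text
clip z 91.6 1994 top [ 552.5 -377.3   36.    48.2   31.4] [ 553.6 -376.6   90.1] px 321.0 260.0
t 30.1 at [ 553.2 -377.1  135.9] phi 31.89 j6 0.38 -> tx ty tz [ 0.5 -0.3 62.9] turn -0.0
```

{"fn": "send_rows", "kwargs": {
  "steps": [
    {"tx": 0,"ty": 0,"tz": 30,"turn": 0},
    {"tx": 0,"ty": 0,"tz": 55,"turn": 0},
    {"tx": 0,"ty": 0,"tz": 63,"turn": 0},
    {"tx": 0,"ty": 0,"tz": 63,"turn": 0},
    {"tx": 0,"ty": 0,"tz": 63,"turn": 0}
  ]
}}

```text
t: 30.55
ee_pos: [553.0, -377.8, 72.7]
ee_rot: [0.962, 0.274, 0.001, 0.001]
wrist_force: [0.3, -0.3, 0.2]
finger_gap: 0.879
gripper_force: 0.0
```

{"fn": "send_rows", "kwargs": {
  "steps": [
    {"tx": 0,"ty": 0,"tz": 0,"turn": 0},
    {"tx": 0,"ty": 0,"tz": 0,"turn": 0},
    {"tx": 0,"ty": 0,"tz": 0,"turn": 0},
    {"tx": 0,"ty": 0,"tz": 0,"turn": 0},
    {"tx": 0,"ty": 0,"tz": 0,"turn": 0},
    {"tx": 0,"ty": 0,"tz": 0,"turn": 0},
    {"tx": 0,"ty": 0,"tz": 0,"turn": 0},
    {"tx": 0,"ty": 0,"tz": 0,"turn": 0}
  ],
  "grip": 28,
  "grip_force": 45
}}

```text
t: 31.35
ee_pos: [553.5, -378.4, 73.5]
ee_rot: [0.962, 0.274, 0.001, 0.002]
wrist_force: [-0.6, -0.7, 14.7]
finger_gap: 0.338
gripper_force: 40.0
```

{"fn": "send_rows", "kwargs": {
  "steps": [
    {"tx": 0,"ty": 0,"tz": -10,"turn": 0},
    {"tx": 0,"ty": 0,"tz": -30,"turn": 0},
    {"tx": 0,"ty": 0,"tz": -70,"turn": 0},
    {"tx": 0,"ty": 0,"tz": -110,"turn": 0},
    {"tx": 0,"ty": 0,"tz": -150,"turn": 0},
    {"tx": 0,"ty": 0,"tz": -190,"turn": 0},
    {"tx": 0,"ty": 0,"tz": -200,"turn": 0},
    {"tx": 0,"ty": 0,"tz": -200,"turn": 0}
  ]
}}

```text
t: 32.15
ee_pos: [552.5, -377.5, 272.6]
ee_rot: [0.962, 0.274, 0.001, 0.001]
wrist_force: [0.3, 0.5, -1.1]
finger_gap: 0.337
gripper_force: 39.3
```

Run:
```python
from h import *
snap('wrist','w7.png'); plan(438.5,30,270,82.6)
```

```text
t 32.2 at [ 552.2 -377.3  270.3] phi 31.84 j6 0.38 -> tx ty tz [ 1.183e+02 -4.060e+02  2.000e-01] turn -50.8
```

View pics/w7.png

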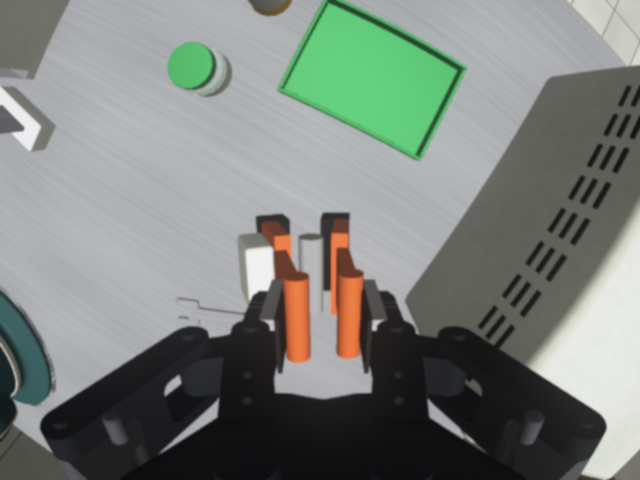

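Lifted with jaws open. The bars are at (297,315) and (349,315), the jaws at (272,240) and (336,235). The clip may be leaning slightly, so I'll measure it in the tool frame.

Run:
```python
from h import *
s,p,r=pose(); c,im,d=snap('wrist'); hsv=cv2.cvtColor(im,cv2.COLOR_RGB2HSV)
def tool(m,n):
    P,u,v=wcloud(c,d,m); Q=(P-p)@r
    print(n,len(Q),'lo',np.percentile(Q,3,0).round(1),'med',np.median(Q,0).round(1),'hi',np.percentile(Q,97,0).round(1))
U,V=np.meshgrid(np.arange(640),np.arange(480)); box=lambda a,b,e,f:(U>=a)&(U<b)&(V>=e)&(V<f)
o=(hsv[:,:,0]>3)&(hsv[:,:,0]<20)&(hsv[:,:,1]>140)
tool(o&box(286,312,290,360),'barL'); tool(o&box(337,366,290,360),'barR')
dark=hsv[:,:,2]<75
tool(dark&box(255,290,212,235),'jawL'); tool(dark&box(320,352,212,290),'jawR'); tool(box(303,318,240,290)&~o&(d<330),'pin')
tool(box(245,270,240,280)&(hsv[:,:,1]<40)&(hsv[:,:,2]>190),'logger')
```

```text
barL 1591 lo [-16.2 -13.7 -22. ] med [ -1.1  -9.4 -20.7] hi [ 13.1  -5.4 -18.5]
barR 1564 lo [-16.9   6.3 -19.3] med [ -1.2  10.5 -17.7] hi [ 11.7  14.8 -15.1]
jawL 278 lo [ 15.1 -37.2  51.3] med [ 21.2 -26.6  54.8] hi [ 21.8 -18.9  64.9]
jawR 634 lo [-19.3  -0.1  55.6] med [10.9  2.8 56.9] hi [21.5 12.6 67.9]
pin 676 lo [ -4.6  -9.  -17. ] med [ 9.7 -5.2 22.6] hi [18.9 -2.4 24. ]
logger 753 lo [  0.8 -35.8  17.7] med [  8.6 -30.4  19.8] hi [ 15.8 -25.5  22.1]
```

Rolled about 8° (bars 3 mm different in height). I'll set it back down, release it, and squeeze again while raising the tool to follow the bars.

{"fn": "send_rows", "kwargs": {
  "steps": [
    {"tx": 0,"ty": 0,"tz": 50,"turn": 0},
    {"tx": 0,"ty": 0,"tz": 100,"turn": 0},
    {"tx": 0,"ty": 0,"tz": 145,"turn": 0},
    {"tx": 0,"ty": 0,"tz": 175,"turn": 0},
    {"tx": 0,"ty": 0,"tz": 190,"turn": 0},
    {"tx": 0,"ty": 0,"tz": 196,"turn": 0},
    {"tx": 0,"ty": 0,"tz": 197,"turn": 0},
    {"tx": 0,"ty": 0,"tz": 197,"turn": 0},
    {"tx": 0,"ty": 0,"tz": 197,"turn": 0}
  ]
}}

```text
t: 33.15
ee_pos: [552.3, -377.4, 73.7]
ee_rot: [0.962, 0.274, 0.0, 0.0]
wrist_force: [-1.1, 0.8, 0.8]
finger_gap: 0.336
gripper_force: 39.4
```

{"fn": "send_rows", "kwargs": {
  "steps": [
    {"tx": 0,"ty": 0,"tz": 0,"turn": 0},
    {"tx": 0,"ty": 0,"tz": 0,"turn": 0},
    {"tx": 0,"ty": 0,"tz": 0,"turn": 0},
    {"tx": 0,"ty": 0,"tz": 0,"turn": 0},
    {"tx": 0,"ty": 0,"tz": 0,"turn": 0},
    {"tx": 0,"ty": 0,"tz": 0,"turn": 0}
  ],
  "grip": 62,
  "grip_force": 45
}}

```text
t: 33.75
ee_pos: [552.2, -377.3, 73.3]
ee_rot: [0.962, 0.274, 0.0, -0.0]
wrist_force: [-0.5, -0.1, -0.3]
finger_gap: 0.724
gripper_force: 0.1
```

```bash
cat >> h.py <<'E'
def bars():
    s,p,r=pose(); c,im,d=snap('wrist'); hsv=cv2.cvtColor(im,cv2.COLOR_RGB2HSV)
    P,u,v=wcloud(c,d,(hsv[:,:,0]>3)&(hsv[:,:,0]<20)&(hsv[:,:,1]>140)); Q=(P-p)@r; Q=Q[(Q[:,2]<0)&(abs(Q[:,1])<40)&(abs(Q[:,0])<30)]
    for n,k in(('L',Q[:,1]<0),('R',Q[:,1]>0)):
        A=Q[k]; A=A[A[:,2]<np.percentile(A[:,2],3)+8]; print('bar',n,len(A),np.percentile(A,3,0).round(1),np.percentile(A,97,0).round(1),np.median(A,0).round(1))
    print(s['t'],p.round(1),s['finger_gap']*85.4)
E
python3 - <<'E'
from h import *
bars(); clip()
E
```

```text
bar L 2042 [-16.7 -29.8 -18.5] [ 17.3 -20.8 -12.8] [  2.2 -24.8 -16.9]
bar R 1978 [-16.7   9.7 -18.4] [ 17.3  18.4 -12.7] [  2.8  13.8 -16.8]
33.75 [ 552.2 -377.3   73.3] 61.81333988728187
clip z 91.5 3842 top [ 548.6 -372.5   36.5   49.5   32.1] [ 550.4 -371.5   90. ] px 304.0 307.0
```

{"fn": "send_rows", "kwargs": {
  "steps": [
    {"tx": 0,"ty": -3,"tz": 0,"turn": 0},
    {"tx": 0,"ty": -5.5,"tz": 0,"turn": 0},
    {"tx": 0,"ty": -5.5,"tz": 0,"turn": 0},
    {"tx": 0,"ty": -5.5,"tz": 0,"turn": 0}
  ]
}}

```text
t: 34.25
ee_pos: [549.3, -372.6, 73.4]
ee_rot: [0.962, 0.274, 0.0, 0.0]
wrist_force: [0.3, 0.4, 0.5]
finger_gap: 0.724
gripper_force: 0.0
```

{"fn": "send_rows", "kwargs": {
  "steps": [
    {"tx": 0,"ty": 0,"tz": 0,"turn": 0},
    {"tx": 0,"ty": 0,"tz": 0,"turn": 0},
    {"tx": 0,"ty": 0,"tz": -0.5,"turn": 0},
    {"tx": 0,"ty": 0,"tz": -1,"turn": 0},
    {"tx": 0,"ty": 0,"tz": -2,"turn": 0},
    {"tx": 0,"ty": 0,"tz": -3,"turn": 0},
    {"tx": 0,"ty": 0,"tz": -4,"turn": 0}
  ],
  "grip": 42,
  "grip_force": 45
}}

```text
t: 34.95
ee_pos: [549.2, -372.6, 77.1]
ee_rot: [0.962, 0.274, -0.0, -0.0]
wrist_force: [-0.7, 0.7, -2.3]
finger_gap: 0.495
gripper_force: 6.3
```

{"fn": "send_rows", "kwargs": {
  "steps": [
    {"tx": 0,"ty": 0,"tz": -4,"turn": 0},
    {"tx": 0,"ty": 0,"tz": -10,"turn": 0},
    {"tx": 0,"ty": 0,"tz": -20,"turn": 0},
    {"tx": 0,"ty": 0,"tz": -20,"turn": 0}
  ]
}}

```text
t: 35.35
ee_pos: [549.9, -373.1, 99.5]
ee_rot: [0.962, 0.274, 0.001, 0.001]
wrist_force: [0.2, 0.2, -1.5]
finger_gap: 0.498
gripper_force: 6.3
```

Run:
```python
from h import *
bars()
```

```text
bar L 2063 [-16.9 -20.2 -19.5] [ 17.2 -11.2 -14. ] [  2.5 -15.3 -17.9]
bar R 2047 [-16.7  12.  -17.5] [ 17.2  21.2 -11.9] [  2.4  16.2 -16. ]
35.35 [ 549.9 -373.1   99.5] 42.5403110191288
```

{"fn": "send_rows", "kwargs": {
  "steps": [
    {"tx": 0,"ty": 0,"tz": 0,"turn": 0},
    {"tx": 0,"ty": 0,"tz": 0,"turn": 0},
    {"tx": 0,"ty": 0,"tz": 0,"turn": 0},
    {"tx": 0,"ty": 0,"tz": 0,"turn": 0},
    {"tx": 0,"ty": 0,"tz": -50,"turn": 0},
    {"tx": 0,"ty": 0,"tz": -100,"turn": 0},
    {"tx": 0,"ty": 0,"tz": -150,"turn": 0},
    {"tx": 0,"ty": 0,"tz": -170,"turn": 0},
    {"tx": 0,"ty": 0,"tz": -170,"turn": 0},
    {"tx": 0,"ty": 0,"tz": -170,"turn": 0}
  ],
  "grip": 28
}}

```text
t: 36.4
ee_pos: [549.2, -372.6, 266.4]
ee_rot: [0.962, 0.274, -0.0, -0.0]
wrist_force: [0.1, -0.1, -1.4]
finger_gap: 0.337
gripper_force: 39.6
```

Run:
```python
from h import *
bars()
s,p,r=pose(); c,im,d=snap('wrist','w8.png'); hsv=cv2.cvtColor(im,cv2.COLOR_RGB2HSV)
P,u,v=wcloud(c,d,d>0); Q=(P-p)@r
k=(abs(Q[:,0]-21)<2.5)&(Q[:,2]>40)&(Q[:,2]<80)&(abs(Q[:,1])<45); A=Q[k]
for lo in range(-40,40,4):
    B=A[(A[:,1]>=lo)&(A[:,1]<lo+4)]
    if len(B)>4: print(lo,len(B),B[:,2].min().round(1),B[:,2].max().round(1))
k=(abs(Q[:,0]-10)<5)&(Q[:,2]>18)&(Q[:,2]<34)&(abs(Q[:,1])<18)&(Q[:,1]>-18); A=Q[k]; print('pin',len(A),np.percentile(A,[5,50,95],axis=0).round(1).tolist())
plan(438.5,30,270,82.6)
```

```text
bar L 1941 [-17.  -14.  -17.2] [ 17.2  -5.5 -11.6] [  2.4  -9.6 -15.7]
bar R 1950 [-16.9   6.3 -15.7] [ 17.3  14.8 -10. ] [  2.8  10.5 -14. ]
36.4 [ 549.2 -372.6  266.4] 28.78820141758853
-36 14 64.8 70.2
-32 43 52.8 69.6
-28 107 40.3 73.2
-24 106 40.2 72.8
-20 94 40.3 72.9
-16 27 58.1 66.0
0 11 60.2 65.3
4 68 59.2 76.0
8 111 40.0 75.3
12 114 40.1 75.5
16 82 42.2 76.4
20 9 72.8 74.0
pin 824 [[5.7, -15.8, 19.5], [11.9, -1.2, 27.8], [14.7, 13.1, 31.5]]
t 36.5 at [ 548.9 -372.4  265. ] phi 31.84 j6 0.38 -> tx ty tz [ 118.5 -400.1   -4. ] turn -50.8
```

View pics/w8.png

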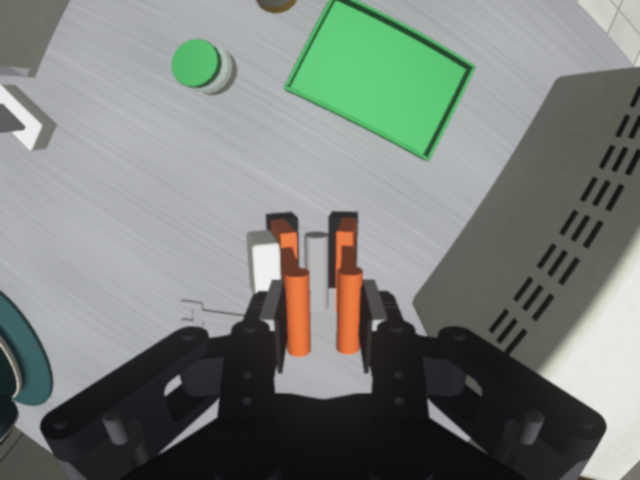

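Now the roll is only about 4.5°, with the jaws open 18 mm and centred around tool y ≈ -6. That is good enough, so I'm moving to the plate.

{"fn": "send_rows", "kwargs": {
  "steps": [
    {"tx": 119,"ty": -400,"tz": -20,"turn": -51},
    {"tx": 119,"ty": -400,"tz": -20,"turn": -51},
    {"tx": 119,"ty": -400,"tz": -20,"turn": -51},
    {"tx": 119,"ty": -400,"tz": -20,"turn": -51},
    {"tx": 119,"ty": -400,"tz": -20,"turn": -51},
    {"tx": 119,"ty": -400,"tz": -20,"turn": -51},
    {"tx": 119,"ty": -400,"tz": -20,"turn": -51},
    {"tx": 119,"ty": -400,"tz": -20,"turn": -51},
    {"tx": 119,"ty": -400,"tz": -20,"turn": -51},
    {"tx": 119,"ty": -400,"tz": -20,"turn": -51},
    {"tx": 119,"ty": -400,"tz": -20,"turn": -51},
    {"tx": 119,"ty": -400,"tz": -20,"turn": -51}
  ]
}}

```text
t: 37.7
ee_pos: [439.4, 29.3, 286.4]
ee_rot: [0.75, 0.661, -0.001, -0.0]
wrist_force: [-0.1, -1.0, -1.1]
finger_gap: 0.339
gripper_force: 39.7
```

Run:
```python
from h import *
plan(444.5,29.5,200,82.6)
```

```text
t 37.7 at [439.4  29.3 286.4] phi 82.8 j6 0.13 -> tx ty tz [ 0.8  5.1 86.4] turn 0.2
```

{"fn": "send_rows", "kwargs": {
  "steps": [
    {"tx": 1,"ty": 5,"tz": 40,"turn": 0},
    {"tx": 1,"ty": 5,"tz": 70,"turn": 0},
    {"tx": 1,"ty": 5,"tz": 96,"turn": 0},
    {"tx": 1,"ty": 5,"tz": 96,"turn": 0},
    {"tx": 1,"ty": 5,"tz": 96,"turn": 0}
  ]
}}

```text
t: 38.2
ee_pos: [444.6, 29.7, 191.8]
ee_rot: [0.75, 0.661, -0.0, -0.0]
wrist_force: [-0.1, 0.0, -0.1]
finger_gap: 0.333
gripper_force: 39.7
```

Run:
```python
from h import *
s,p,r=pose(); c,im,d=snap('wrist','w9.png')
P,u,v=wcloud(c,d,d>0); Q=(P-p)@r; zt=p[2]-100
k=(abs(Q[:,2]-zt)<3)&(abs(Q[:,1])<40)&(abs(Q[:,0])<45); A=Q[k]; print('plate top in tool',len(A),np.percentile(A,[3,50,97],axis=0).round(1).tolist(), rect(A) if len(A)>10 else '')
for z0 in (62,70):
  k=(abs(Q[:,0]-21)<3)&(abs(Q[:,2]-z0)<5)&(abs(Q[:,1])<40); A=np.sort(Q[k,1]); L=A[A<-6];Rr=A[A>-6]; print(z0,'jaw inner L',np.percentile(L,[3,97]).round(1) if len(L) else '','R',np.percentile(Rr,[3,97]).round(1) if len(Rr) else '')
print(p.round(1)); plan(444.5,29.5,155,82.6)
```

```text
plate top in tool 434 [[4.6, -8.8, 89.5], [18.5, -5.5, 90.8], [35.2, 38.9, 92.6]] [23.1 15.7 55.8 27.1 73.2]
62 jaw inner L [-31.  -14.4] R [ 4.2 19.6]
70 jaw inner L [-33.3 -16.3] R [ 5.5 21.7]
[444.6  29.7 191.8]
t 38.2 at [444.9  29.8 192.6] phi 82.79 j6 0.14 -> tx ty tz [-0.4 -0.4 37.6] turn 0.2
```

View pics/w9.png

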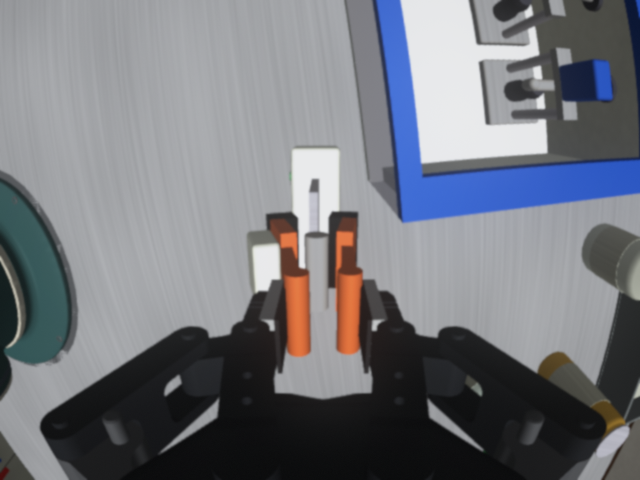

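The plate, at (314,205), sits midway between the open jaws. Lowering now.

{"fn": "send_rows", "kwargs": {
  "steps": [
    {"tx": 0,"ty": 0,"tz": 12,"turn": 0},
    {"tx": 0,"ty": 0,"tz": 22,"turn": 0},
    {"tx": 0,"ty": 0,"tz": 32,"turn": 0},
    {"tx": 0,"ty": 0,"tz": 37,"turn": 0},
    {"tx": 0,"ty": 0,"tz": 37,"turn": 0},
    {"tx": 0,"ty": 0,"tz": 37,"turn": 0}
  ]
}}

```text
t: 38.85
ee_pos: [444.5, 30.3, 154.4]
ee_rot: [0.75, 0.662, 0.0, 0.0]
wrist_force: [-0.6, -0.3, -0.8]
finger_gap: 0.34
gripper_force: 39.7
```

{"fn": "send_rows", "kwargs": {
  "steps": [
    {"tx": 0,"ty": 0,"tz": 0,"turn": 0},
    {"tx": 0,"ty": -1,"tz": 0,"turn": 0},
    {"tx": 0,"ty": -2,"tz": 0,"turn": 0},
    {"tx": 0,"ty": -3,"tz": 0,"turn": 0},
    {"tx": 0,"ty": -3,"tz": 0,"turn": 0}
  ],
  "grip": 41
}}

```text
t: 39.35
ee_pos: [441.4, 30.7, 154.3]
ee_rot: [0.75, 0.662, 0.0, 0.0]
wrist_force: [0.6, -0.1, -1.0]
finger_gap: 0.478
gripper_force: 6.6
```

{"fn": "send_rows", "kwargs": {
  "steps": [
    {"tx": 0,"ty": -1,"tz": 0,"turn": 0},
    {"tx": 0,"ty": -2,"tz": 0,"turn": 0},
    {"tx": 0,"ty": -2.5,"tz": 0,"turn": 0},
    {"tx": 0,"ty": -2.5,"tz": 0,"turn": 0},
    {"tx": 0,"ty": -2.5,"tz": 0,"turn": 0}
  ],
  "grip": 50
}}

```text
t: 39.85
ee_pos: [439.0, 31.0, 154.3]
ee_rot: [0.75, 0.662, 0.0, 0.0]
wrist_force: [-0.7, 0.2, -0.1]
finger_gap: 0.585
gripper_force: 0.0
```

{"fn": "send_rows", "kwargs": {
  "steps": [
    {"tx": 0,"ty": 0,"tz": 0,"turn": 0},
    {"tx": 0,"ty": 0,"tz": 0,"turn": 0},
    {"tx": 0,"ty": 0,"tz": 0,"turn": 0},
    {"tx": 0,"ty": 0,"tz": 0,"turn": 0}
  ],
  "grip": 62
}}

```text
t: 40.25
ee_pos: [439.0, 31.0, 154.3]
ee_rot: [0.75, 0.662, 0.0, -0.0]
wrist_force: [-0.7, -0.3, 0.8]
finger_gap: 0.726
gripper_force: 0.0
```

Run:
```python
from h import *
bars(); s=pose()[0]; print(s['wrist_force'].round(1),s['gripper_force'])
```

```text
bar L 1977 [-17.2 -20.4 -19.9] [ 16.8 -12.  -14.3] [  2.1 -15.9 -18.3]
bar R 1986 [-17.3  15.9 -18.8] [ 16.8  24.5 -12.8] [  2.1  19.9 -17.3]
40.25 [439.   31.  154.3] 61.987833314672955
[-0.1  0.1  0.2] 0.0
```

The clip stands upright on the plate (lean under 2°). Retreating.

{"fn": "send_rows", "kwargs": {
  "steps": [
    {"tx": 0,"ty": 1,"tz": -10,"turn": 0},
    {"tx": 0,"ty": 1,"tz": -40,"turn": 0},
    {"tx": 0,"ty": 1,"tz": -80,"turn": 0},
    {"tx": 0,"ty": 1,"tz": -120,"turn": 0},
    {"tx": 0,"ty": 1,"tz": -160,"turn": 0},
    {"tx": -40,"ty": 1,"tz": -180,"turn": 0},
    {"tx": -80,"ty": 1,"tz": -180,"turn": 0},
    {"tx": -120,"ty": 1,"tz": -180,"turn": 0},
    {"tx": -120,"ty": 1,"tz": -180,"turn": 0}
  ]
}}

```text
t: 41.2
ee_pos: [424.4, -91.5, 335.1]
ee_rot: [0.751, 0.66, -0.0, 0.001]
wrist_force: [0.8, 1.0, -0.7]
finger_gap: 0.723
gripper_force: 0.0
```

Run:
```python
from h import *
c,im,d=snap('wrist'); tabs(); hsv=cv2.cvtColor(im,cv2.COLOR_RGB2HSV)
P,u,v=wcloud(c,d,(hsv[:,:,0]>3)&(hsv[:,:,0]<20)&(hsv[:,:,1]>140)); k=(abs(P[:,0]-440)<60)&(abs(P[:,1]-30)<50); P=P[k]; z=np.percentile(P[:,2],97); print('clip top z',z.round(1),rect(P[P[:,2]>z-7]))
a=snap('scene')[1][200:420,270:500,::-1]; b=im[:,:,::-1][0:480,:]
cv2.imwrite('pics/end.png',np.hstack([cv2.resize(a,(418,400),interpolation=cv2.INTER_CUBIC),cv2.resize(np.ascontiguousarray(b[:400,140:520]),(380,400))]))
```

```text
[ 367    0  192   46 5048] z 157.2 tab [583.2  70.  191.6  47.8   1.8] mean [575.1  61.8 156.2] base 102 [5.746e+02 8.110e+01 1.043e+02 6.580e+01 1.000e-01]
[599 131  21  23 396] z 142.1 tab [759.6 -53.5  25.4  26.7  86.7] mean [758.  -53.5 141.1] base 124 [742.2 -51.2  60.9  26.4  82.3]
[  0 393  12  15  76] z -1.3 tab [-462.1 -507.8    4.7   11.3    2.9] mean [-462.5 -507.3   -2. ] base 68 [-4.840e+02 -5.067e+02  8.500e+00  1.007e+02  5.000e-01]
clip top z 174.1 [440.7  29.1  35.5  44.8  82.7]
```

View pics/end.png

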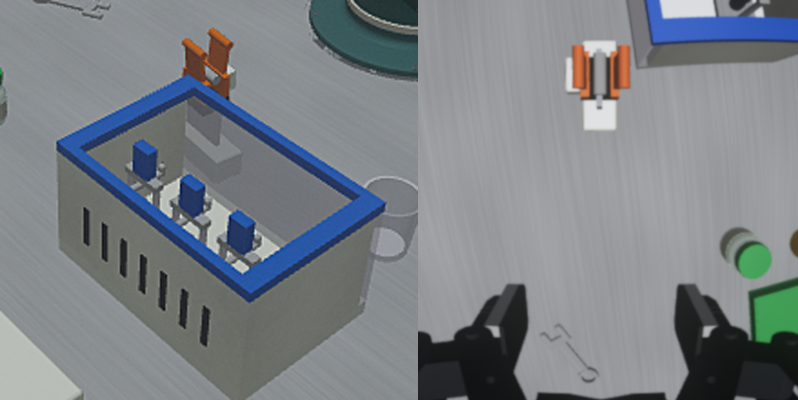

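All three carriers are hanging, and the clip is upright at the plate's middle with about 18 mm of plate in the jaws. Handing in.

Run:
```python
from h import *
print(env.hand_in())
```

```text
the job is handed in; nothing more can be done
None
```

I hung all three carriers on their own hooks, then released the logger clip upright onto the plate's top edge, and handed the job in at about 41 s; the hand-in returned no verdict.

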